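# Close the sample tray: cover under the lip, then catch

### The arm

A 6-joint arm with a two-finger parallel gripper is mounted at the origin on a cart in front of the work surface, level with it; the furniture and walls round the work are solid. World frame = base frame: x ahead of the robot, y to its left, z up, the work surface at z = 0. Lengths are in mm, angles in rad, forces in N, time in s.
With the tool pointing down it reaches from about 400 to 925 mm from the base axis. Payload 12.5 kg.
Tool frame: the origin (TCP) lies on the mounting face of the last link; the fingertips stand 190 mm ahead of it and the grasp point (between the pads) lies 171 mm ahead of it; z points along the fingers, y is the direction in which the jaws open and shut (so a half turn about z gives the same grasp; the last joint's range is limited). The gripper opens to 95 mm and grips with 3 to 60 N. Pads are 20 mm wide; open, the fingers measure 119 mm over their backs; the gripper's body (75 mm by 180 mm) begins 59 mm behind the grasp point.
Start: joints at [1.18, 0.491, 1.559, -0, 1.092, -0.106], TCP at [175.579, 599.831, 404.761] pointing down, gripper open.
Joint ranges: [-3.1, 3.1], [-0.84, 2.19], [0.05, 2.79], [-1.13, 4.28], [0.06, 2.93], [-2.69, 2.69]. Speed limits (rad/s): [2.22, 2.22, 2.79, 3.14, 3.14, 3.14].

### API

Orientations are given as a 3x3 rotation matrix whose columns are the frame's x, y, z axes.
In Python, from rig import env, vision gives the robot as it stands. The module is installed in compiled form; this text tells all that it offers.
- The arm moves only by the tool send_rows, never from a script. Its argument "rows" is a list of rows, each a list of 5 numbers: the shift along the tool's x, y, z in cm, then the turn about the tool's z in rad, then the closure, from 0 (fully open) to 1 (shut). A call has 1 to 12 rows; each row is the pose to reach, as a shift and turn from the pose measured when the call began, along the tool's axes at that moment; what a row does not reach only later rows make up. A row lasts 1/10 s, in which the tool goes at most 50 mm and 8.59 degrees, less where a joint would pass 70% of its speed; a pose out of reach is approached as far as the arm can. A call with a gripper value outside its range is refused whole. The fingers move at their own pace and stop on an object; "force" is the grip in N (left out, the last holds). Time passes only in rows, so rows that repeat a pose let the fingers close. It gives the time, the measured TCP pose, the force and the opening at its end, in the units of the state.
- env.sense(): the state, without advancing time (a new reading comes with each control period).
- vision.get_image(name): name is "scene" or "top" or "wrist"; returns a dict with "pixels" (384x512x3 uint8, blue, green, red), "fx", "fy", "cx", "cy" (pixels), "rvec" (rotation vector, rad) and "tvec" (3), from world to camera coordinates, as OpenCV has them. Camera axes: x right, y down, z forward; pixel columns grow to the right and rows downward; lengths in mm; the calibration is good to about 2 mm. A picture is of the moment at which its call begins. There is no depth.
- env.hand_in(): hands the job in, once; it reports no verdict.
The state is a dict: "t": time; "joint_pos": joint angles; "dq": joint speeds; "joint_efforts": joint torques, N m; "tool_pos": TCP position; "eef_rot": TCP orientation; "wrist_force": force on the tool from outside, world axes, zero at the start; "wrist_torque": the same for the moment, N m; "opening": opening from 0.0 (shut) to 1.0 (fully open).
Only numpy, scipy, OpenCV 4.12 (cv2) and the standard library are available. Lean on these libraries where they do the work, as an engineer would, in place of code of your own. Each camera call takes 0.05 s, during which the arm holds its last target.

### The job

Close the grey sample tray for transport: take the yellow cover from its sloped black rest, tilt it so that its lower edge goes under the overhanging lip of the tray, then lay it down level, fully seated in the tray. Then slide the red catch fully towards the lip, over the edge of the cover, to lock it, and let go. Leave the other things on the table where they are.

Things in the scene. Friction and masses are not known exactly. Their poses are not given: they have to be found in the camera images.
- tray: Grey tray, fixed, 128 x 124 mm, three tubes lying in it. Origin on the table at the middle of the cavity; z up; its -x end, with the lip, roughly faces the robot. Cavity for the cover: 94 mm in x (-47 to +47), 108 mm in y; seat 32 mm above the origin (ledges 18 mm wide at the lip end, 6 mm at the other). Side walls end 6 mm above the seat.
- tray_lip (a point): Middle of the lip's free lower edge, at tray x = -35 mm, 15 mm above the seat. The lip overhangs the cavity by 12 mm and is 5 mm thick; the wall behind it is 10 mm thick. The cover is too long to go in level past it: tilt it 25 to 35 degrees, lip edge down. Axes along the tray's.
- tray_guard (a point): Top of the guard wall at the end opposite the lip, in the middle of its inner face, at tray x = +47 mm, 41 mm above the seat. The wall is 24 mm thick and has a 32 mm gap at its middle for the catch. Axes along the tray's.
- cover_mid (a point): Middle (also in thickness) of the plate of the loose yellow cover, 0.12 kg, 90 (x) x 104 (y) x 6 (z) mm; z is its upper normal. On top a grip bar: 44 mm in x, 14 mm in y, 30 mm tall above the plate, centred 8 mm towards -x; pinch it across y. The -x edge lies low on the rest and goes under the lip. Seated, this point is 35 mm above the tray's origin.
- rest: Black sloped rest, fixed to the table, 100 x 100 mm, up to about 65 mm high. Origin under its middle; its slope falls at 30 degrees towards its -x, roughly towards the robot, with a 5 mm stop at the low edge. The cover lies on the slope at the start, so it is tilted by 30 degrees.
- catch (a joint): Position of the red catch in m: 0 open (drawn back in the guard wall), grows as it slides along the tray's -x, 0.016 closed against its stop. Takes about 2 N and stays where left. It slides 2.5 mm above the seated cover; a cover not fully down blocks it. Closed, it reaches 14 mm in from the guard wall.
- catch_knob (a point): Middle of the red catch's knob, 16 (x) x 14 (y) x 24 (z) mm, upright, standing on top of the guard wall (the wall's top is 14 mm below this point); pinch it across the tray's y. Axes along the tray's.
- stapler: Blue stapler, 32 x 125 x 54 mm, origin at its underside; bystander.
- timer: White timer, 60 x 64 x 20 mm, origin at its underside; bystander.
- tape_roll: Roll of beige tape, 73 x 73 x 18 mm, origin at its underside; bystander.
- label_roll: Roll of white labels, 64 x 59 x 35 mm, origin at its underside; bystander.
- marker: Red and white marker, 18 x 128 x 18 mm, origin at its underside; bystander.
- mouse: Black computer mouse, 110 x 60 x 36 mm, origin at its underside; bystander.

How it is judged:
By the outcome, as a careful person would: the job done as asked, in the order asked, and still so for the second after the job is handed in, with the robot touching nothing.
It also fails if it takes over 58 s, if anything falls off the work surface, if the arm or the gripper's body presses on something with over 40 N, if the wrist force passes 120 N, or if a joint passes its speed limit or range.

## Working session

There is one attempt and no reset: what is moved stays moved. The work goes in short steps, Python scripts to look and compute and a tool call to move; the robot and the scene stay as the last step left them, time stands still between calls to the robot, and variables do not carry over. Pictures are saved under pics/ and viewed, and the job is handed in when it is done.

Besides the shell and the picture viewer there is one more tool, called after ">>>" as name(argument=value, ...) on one line, values as JSON. send_rows: Moves the arm, as the interface text tells. Its arguments: {"type":"object","properties":{"rows":{"type":"array"},"force":{"type":"number"}},"required":["rows"]}

```bash
mkdir -p pics; cat > h.py <<'E'
import numpy as np, cv2
from rig import env, vision
def cam(n):
    d=vision.get_image(n); return d
def ray(d,u,v):
    R,_=cv2.Rodrigues(np.array(d['rvec'],float)); t=np.array(d['tvec'],float).reshape(3)
    k=np.array([(u-d['cx'])/d['fx'],(v-d['cy'])/d['fy'],1.])
    return -R.T@t, R.T@k
def onz(d,u,v,z):
    o,r=ray(d,u,v); return o+r*(z-o[2])/r[2]
def tri(*obs):
    A=np.zeros((3,3));b=np.zeros(3)
    for d,u,v in obs:
        o,r=ray(d,u,v); r=r/np.linalg.norm(r); P=np.eye(3)-np.outer(r,r); A+=P;b+=P@o
    p=np.linalg.solve(A,b)
    res=[np.linalg.norm((np.eye(3)-np.outer(r/np.linalg.norm(r),r/np.linalg.norm(r)))@(p-o)) for o,r in [ray(*x) for x in obs]]
    return p,res
def proj(d,p):
    K=np.array([[d['fx'],0,d['cx']],[0,d['fy'],d['cy']],[0,0,1.]])
    return cv2.projectPoints(np.array(p,float).reshape(-1,3),np.array(d['rvec'],float),np.array(d['tvec'],float),K,None)[0].reshape(-1,2)
E
python3 - <<'E'
from h import *
import pickle
s=env.sense(); print(s)
for n in ['scene','top','wrist']:
    d=cam(n); cv2.imwrite(f'pics/a_{n}.png',cv2.resize(d['pixels'],(800,600),interpolation=cv2.INTER_CUBIC)); pickle.dump(d,open(f'a_{n}.pkl','wb'))
    print(n,d['fx'],ray(d,d['cx'],d['cy']))
E
```

```text
{'t': 0.0, 'joint_pos': array([ 1.18041350e+00,  4.91574115e-01,  1.55945488e+00, -1.48636442e-05,
        1.09169567e+00, -1.05597953e-01]), 'dq': array([-0.00291717, -0.00047838,  0.00107347,  0.0001159 , -0.00131519,
       -0.00049349]), 'joint_efforts': array([-2.64841423e-03, -6.12636995e+01, -2.58177119e+01,  6.91050896e-02,
        4.82493080e-02, -1.24363296e-04]), 'tool_pos': array([175.56034718, 599.80352268, 404.1507143 ]), 'eef_rot': array([[-9.59724019e-01,  2.80944179e-01, -4.18579765e-04],
       [ 2.80944471e-01,  9.59723449e-01, -1.05186002e-03],
       [ 1.06206865e-04, -1.12709300e-03, -9.99999359e-01]]), 'wrist_force': array([-0.72136615,  0.31053257, -0.76182338]), 'wrist_torque': array([ 0.00830647,  0.02979799, -0.02709431]), 'opening': 1.0024474877886882}
scene 434.11424833173504 (array([  36.42790029, -718.35182914,  965.37586133]), array([ 0.443593  ,  0.57209238, -0.68988083]))
top 346.8190699402968 (array([ 479.6471757 ,   32.0210876 , 1060.47953352]), array([ 0.10829939, -0.03324733, -0.99356221]))
wrist 282.1686647564997 (array([100.53508378, 621.45618792, 384.76127089]), array([ 0.26799039, -0.08131578, -0.9599838 ]))
```

View pics/a_scene.png

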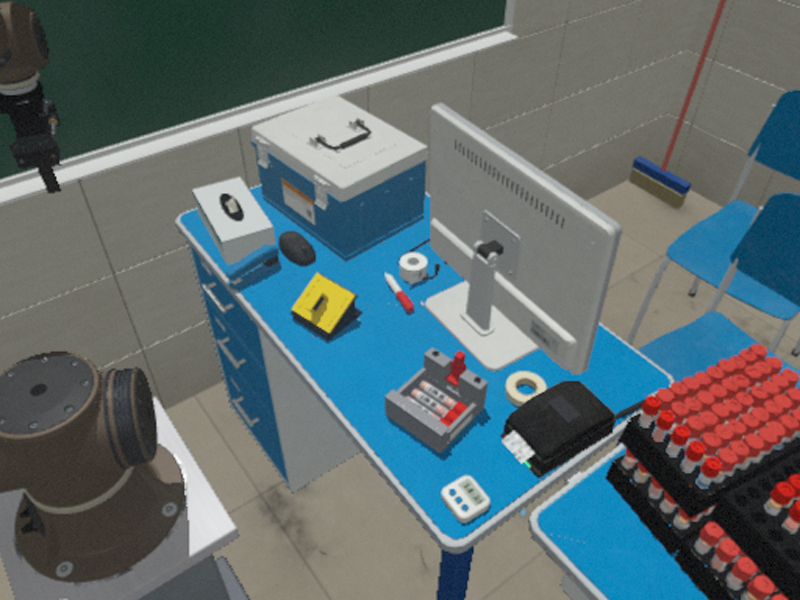

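View pics/a_top.png

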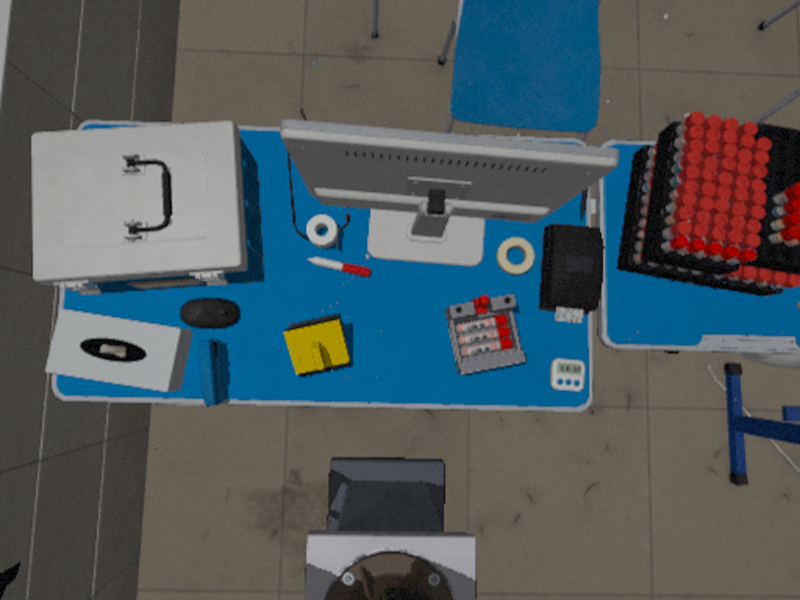

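View pics/a_wrist.png

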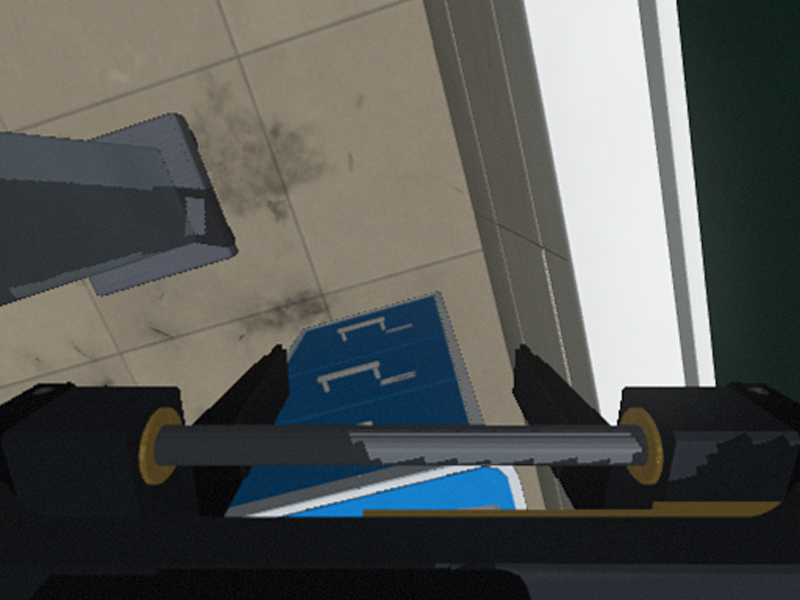

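```bash
python3 - <<'E'
from h import *
import pickle
T=pickle.load(open('a_top.pkl','rb'));S=pickle.load(open('a_scene.pkl','rb'))
def crop(d,x0,y0,x1,y1,k,n):
    cv2.imwrite(n,cv2.resize(d['pixels'][y0:y1,x0:x1],None,fx=k,fy=k,interpolation=cv2.INTER_CUBIC))
crop(T,170,190,240,250,8,'pics/c_top.png'); crop(T,270,175,350,250,8,'pics/t_top.png')
crop(S,180,170,235,220,10,'pics/c_sc.png'); crop(S,240,215,320,295,7,'pics/t_sc.png')
for n,d in(('top',T),('scene',S)):
    h=cv2.cvtColor(d['pixels'],cv2.COLOR_BGR2HSV)
    m=cv2.inRange(h,(22,150,60),(35,255,255)); c=max(cv2.findContours(m,0,1)[0],key=cv2.contourArea)
    print(n,cv2.contourArea(c),cv2.approxPolyDP(c,2.5,True).reshape(-1,2).tolist(),cv2.minAreaRect(c))
print(onz(T,203,221,45),onz(T,309,214,40),onz(T,309,195,80))
E
```

```text
top 993.0 [[216, 204], [182, 213], [189, 238], [223, 231]] ((202.5294189453125, 221.61766052246094), (29.58934211730957, 36.62287902832031), 75.96376037597656)
scene 776.0 [[203, 175], [188, 199], [211, 212], [226, 188]] ((206.68540954589844, 193.3033905029297), (29.255943298339844, 29.46794319152832), 32.0053825378418)
[501.05222816 148.94826564  45.        ] [ 530.08142504 -161.51451701   40.        ] [ 582.3708     -153.43333344   80.        ]
```

View pics/c_top.png

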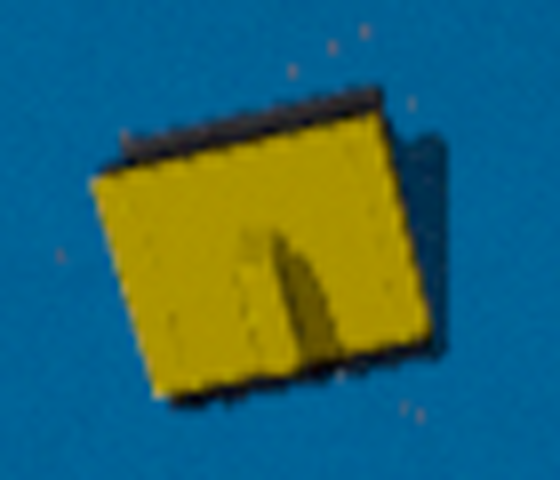

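View pics/t_top.png

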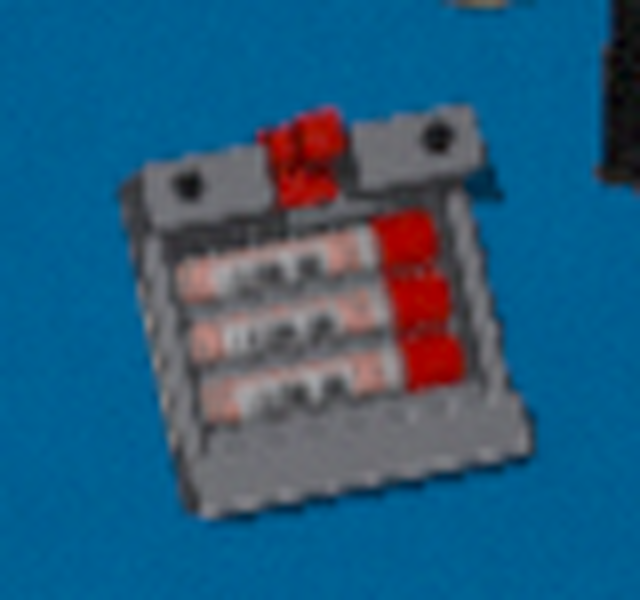

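View pics/c_sc.png

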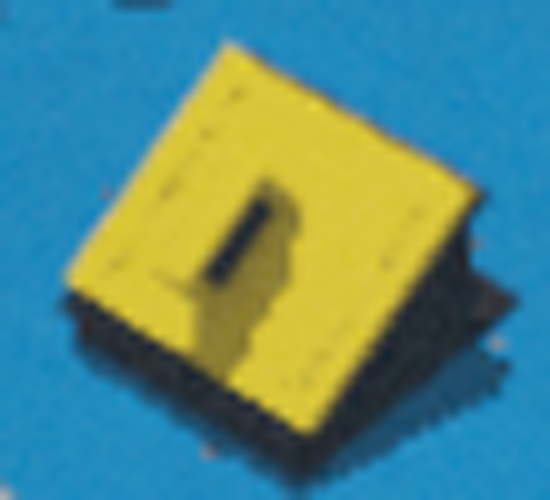

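View pics/t_sc.png

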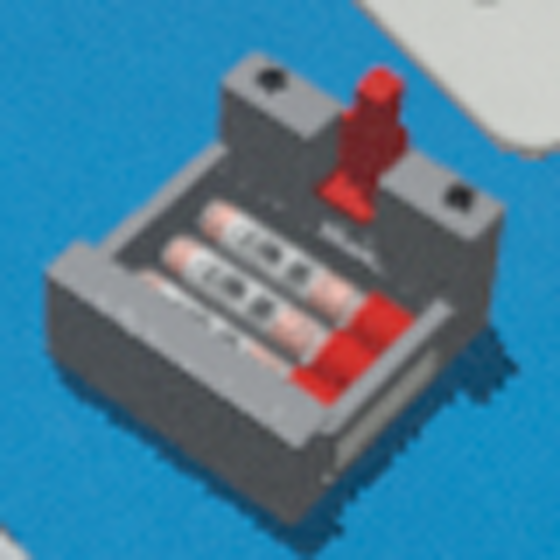

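The scene view shows the cover on its rest at about (320,305) and the tray at about (435,400). The top view has them at (317,345) and (485,335), both yawed about 13°. I'll move the wrist camera over the cover.

>>> send_rows(rows=[[-1.7, -1.4, 0, 0, 0], [-5, -4.2, 0, -0.03, 0], [-8.8, -7.4, 0, -0.09, 0], [-12.6, -10.6, 0, -0.16, 0], [-16.4, -13.8, 0.5, -0.23, 0], [-20.2, -17, 1, -0.3, 0], [-24, -20.2, 2, -0.37, 0], [-27.8, -23.4, 3, -0.43, 0], [-31.6, -26.6, 4, -0.48, 0], [-35.4, -29.8, 5, -0.52, 0], [-39, -32.9, 5.5, -0.54, 0], [-42.2, -35.6, 6, -0.54, 0]])

```text
t: 1.35
tool_pos: [481.5, 137.3, 344.2]
eef_rot: [[-0.968, -0.252, -0.001], [-0.252, 0.968, -0.001], [0.001, -0.001, -1.0]]
wrist_force: [0.4, -0.0, 0.6]
opening: 1.001
```

```bash
cat >> h.py <<'E'
import pickle
def shot(n,tag,full=True):
    d=cam(n); pickle.dump(d,open(f'{tag}.pkl','wb'))
    cv2.imwrite(f'pics/{tag}.png',cv2.resize(d['pixels'],(800,600),interpolation=cv2.INTER_CUBIC)); return d
E
python3 - <<'E'
from h import *
shot('wrist','b1'); s=env.sense(); print(s['t'],s['tool_pos'],s['eef_rot'],s['joint_pos'])
E
```

```text
1.4 [484.2027322  133.95296564 343.54914699] [[-9.68205322e-01 -2.50156393e-01  4.82789541e-04]
 [-2.50156856e-01  9.68203782e-01 -1.72738156e-03]
 [-3.53231192e-05 -1.79323313e-03 -9.99998392e-01]] [ 0.13863596  0.39799941  1.925123   -0.00243517  0.81823227 -1.68333834]
```

View pics/b1.png

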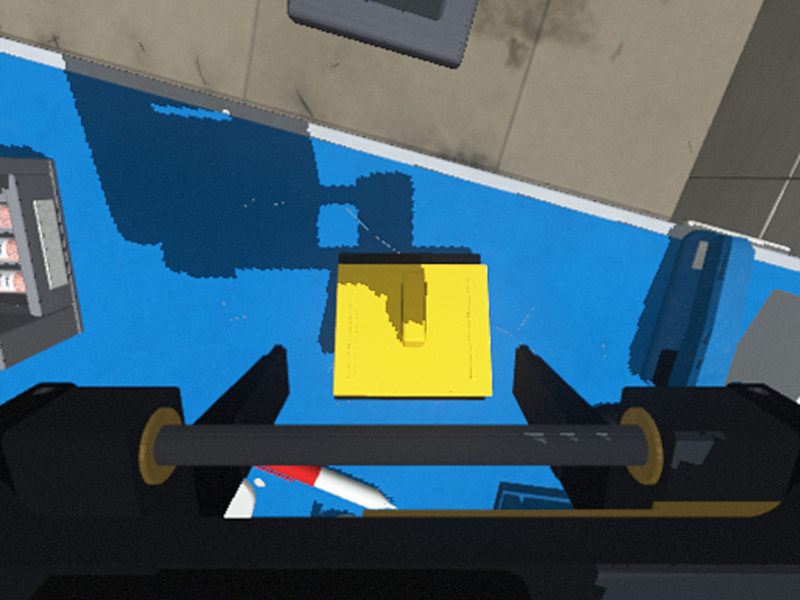

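The cover fills (333..492, 262..398), the bar is at about (413,310), and the low edge is at the top. I'll take a second view from the side for height.

>>> send_rows(rows=[[0, -2.5, 0, 0, 0], [0, -6, 0, 0, 0], [0, -8, 0, 0, 0], [0, -8, 0, 0, 0], [0, -8, 0, 0, 0]])

```text
t: 1.9
tool_pos: [504.1, 56.6, 343.6]
eef_rot: [[-0.968, -0.249, 0.0], [-0.249, 0.968, -0.002], [0.0, -0.002, -1.0]]
wrist_force: [-0.8, 0.9, 0.4]
opening: 0.998
```

```bash
python3 - <<'E'
from h import *
d=shot('wrist','b2'); s=env.sense(); print(s['t'],s['tool_pos'],s['dq'].round(3))
D=[pickle.load(open(f'b{i}.pkl','rb')) for i in (1,2)]
for i,d in enumerate(D):
    h=cv2.cvtColor(d['pixels'],cv2.COLOR_BGR2HSV)
    m=cv2.inRange(h,(22,120,50),(35,255,255)); m=cv2.morphologyEx(m,cv2.MORPH_CLOSE,np.ones((5,5)))
    c=max(cv2.findContours(m,0,1)[0],key=cv2.contourArea); print(cv2.contourArea(c),cv2.approxPolyDP(c,3,True).reshape(-1,2).tolist())
    x,y,w,hh=cv2.boundingRect(c); cv2.imwrite(f'pics/bc{i+1}.png',cv2.resize(d['pixels'][y-10:y+hh+10,x-10:x+w+10],None,fx=6,fy=6,interpolation=cv2.INTER_CUBIC)); print(x-10,y-10)
E
```

```text
1.95 [503.96416386  57.08449044 343.64100059] [ 0.016 -0.002  0.002  0.002  0.002 -0.005]
8169.5 [[217, 169], [214, 253], [314, 252], [310, 170]]
203 159
7633.0 [[293, 168], [296, 251], [327, 252], [333, 221], [369, 252], [398, 251], [388, 168]]
283 157
```

View pics/bc1.png

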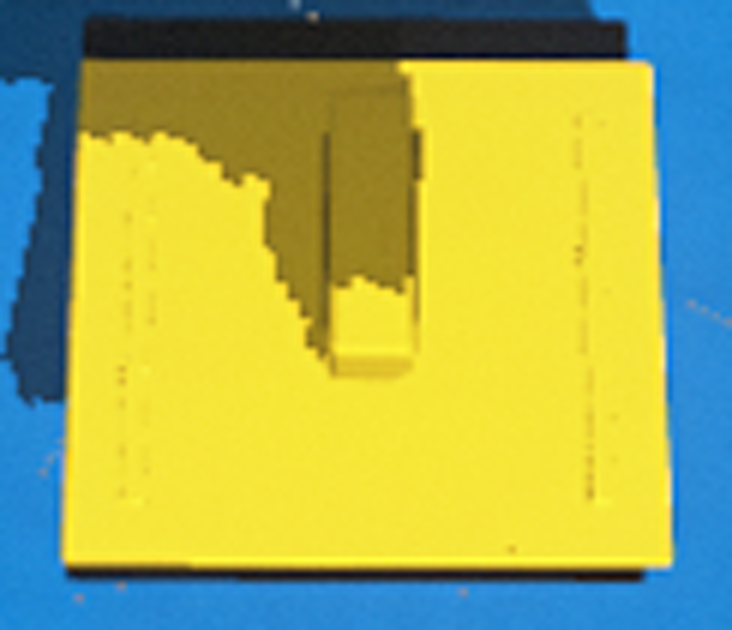

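View pics/bc2.png

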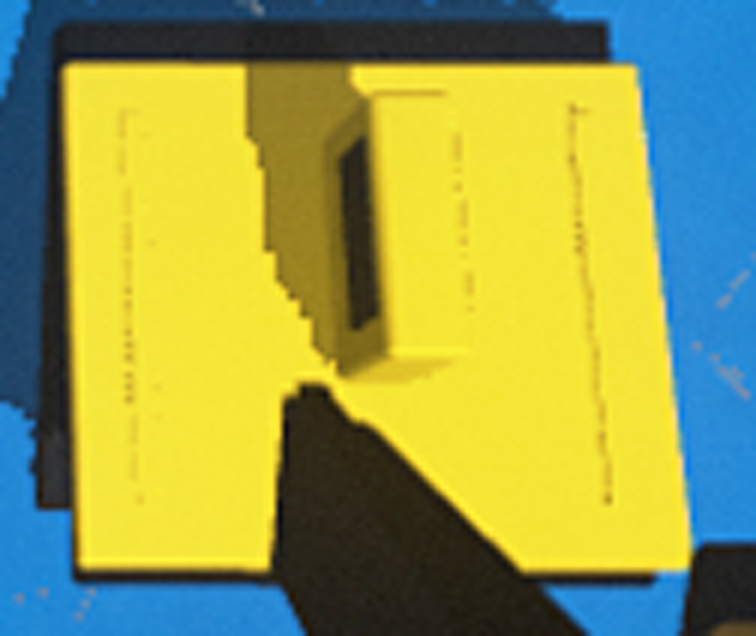

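```bash
python3 - <<'E'
from h import *
D=[pickle.load(open(f'b{i}.pkl','rb')) for i in (1,2)]
P1=[(83,60),(652,62),(672,568),(63,567),(330,356),(330,93),(413,356)];P2=[(65,65),(637,66),(690,571),(76,571),(390,358),(375,95),(465,353)]
pts=[]
for a,b in zip(P1,P2):
    f=lambda p,x0,y0:(x0+(p[0]+.5)/6-.5,y0+(p[1]+.5)/6-.5)
    p,r=tri((D[0],*f(a,203,159)),(D[1],*f(b,283,157))); pts.append(p); print(p.round(1),np.round(r,2))
p=np.array(pts); ll,lr,hr,hl=p[:4]
print('centre',p[:4].mean(0)); ex=(hr+hl-lr-ll);print('len',np.linalg.norm(ex)/2,'w',np.linalg.norm(lr+hr-ll-hl)/2,'tilt',np.degrees(np.arcsin(ex[2]/np.linalg.norm(ex))),'yaw',np.degrees(np.arctan2(ex[1],ex[0])))
ey=lr+hr-ll-hl;print('yawy',np.degrees(np.arctan2(-ey[0],ey[1])),ey/np.linalg.norm(ey))
E
```

```text
[474.7  89.1  21. ] [0.17 0.17]
[448.9 189.5  21.1] [0.25 0.25]
[525.3 209.   64.3] [0. 0.]
[551.8 108.4  63.4] [0.06 0.06]
[498.1 141.6  76.6] [0.02 0.02]
[461.4 132.   58.2] [0.06 0.06]
[495.8 154.6  72.7] [0.41 0.41]
centre [500.17856694 148.9922331   42.46022018]
len 90.03402927095766 w 103.82270104563074 tilt 28.40773994267576 yaw 14.201920447717965
yawy 14.566682961329088 [-0.25150358  0.96784394  0.00490444]
```

Measured cover: 90.0 × 103.8 mm, top centre (500.2, 149.0, 42.5), yaw 14.4°, tilt 28–30°. I'll go over the bar and then down.

>>> send_rows(rows=[[0, 2.5, 0, 0, 0.3], [0, 6, 1, 0, 0.5], [0, 8.5, 3, 0, 0.5], [0, 9, 5, 0, 0.5], [0, 9, 7, 0, 0.5], [0, 9, 9, 0, 0.5], [0, 9, 10, 0, 0.5], [0, 9, 10, 0, 0.5], [0, 9, 10, 0, 0.5]])

```text
t: 2.85
tool_pos: [481.5, 144.4, 244.0]
eef_rot: [[-0.968, -0.251, 0.0], [-0.251, 0.968, -0.001], [-0.0, -0.002, -1.0]]
wrist_force: [-1.0, -0.7, -0.3]
opening: 0.502
```

```bash
python3 - <<'E'
from h import *
d=shot('wrist','b3'); s=env.sense(); print(s['t'],s['tool_pos'],s['wrist_force'],s['opening'],s['eef_rot'][:,1])
E
```

```text
2.9 [481.56133754 144.32661147 244.21051975] [0.22489939 0.09664401 0.47736042] 0.5019846939800751 [-0.2504181   0.96813643 -0.00161893]
```

View pics/b3.png

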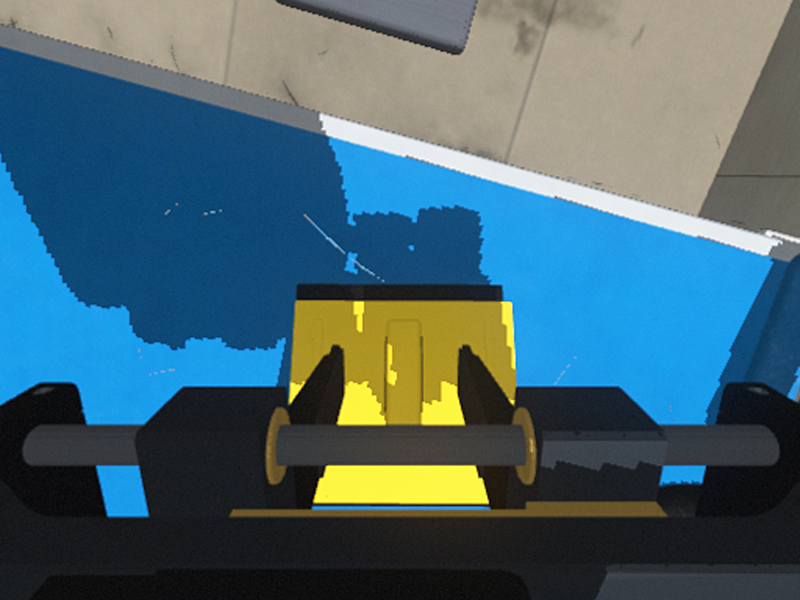

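The bar at (386–422, 320–420) lies midway between the fingers at (340, 465). I'll descend and grip.

>>> send_rows(rows=[[0, 0, 0.7, 0, 0.5], [0, 0, 1.2, 0, 0.5], [0, 0, 1.3, 0, 0.5], [0, 0, 1.3, 0, 0.5]], force=30)

```text
t: 3.3
tool_pos: [481.6, 144.2, 231.1]
eef_rot: [[-0.968, -0.25, 0.001], [-0.25, 0.968, -0.001], [-0.0, -0.002, -1.0]]
wrist_force: [-0.8, 0.3, -0.4]
opening: 0.502
```

>>> send_rows(rows=[[0, 0, 0, 0, 1], [0, 0, 0, 0, 1], [0, 0, 0, 0, 1], [0, 0, 0, 0, 1], [0, 0, 0, 0, 1], [0, 0, 0, 0, 1]], force=30)

```text
t: 3.9
tool_pos: [481.5, 144.2, 231.1]
eef_rot: [[-0.968, -0.25, 0.001], [-0.25, 0.968, -0.001], [-0.0, -0.002, -1.0]]
wrist_force: [-0.0, 0.1, 0.8]
opening: 0.147
```

>>> send_rows(rows=[[0, 0, -0.3, 0, 1], [0, 0, -1, 0, 1], [0, 0, -2.5, 0, 1], [0, 0, -5, 0, 1], [0, 0, -8, 0, 1], [0, 0, -11, 0, 1], [0, 0, -13, 0, 1], [0, 0, -14, 0, 1], [0, 0, -14, 0, 1]])

```text
t: 4.8
tool_pos: [481.3, 144.5, 372.2]
eef_rot: [[-0.968, -0.25, 0.003], [-0.25, 0.968, -0.001], [-0.002, -0.002, -1.0]]
wrist_force: [0.0, 0.4, -1.0]
opening: 0.148
```

```bash
python3 - <<'E'
from h import *
d=shot('wrist','b4'); s=env.sense(); print(s['t'],s['tool_pos'],s['wrist_force'],s['opening'],s['eef_rot'][:,1])
d=shot('scene','s4')
cv2.imwrite('pics/s4c.png',cv2.resize(d['pixels'][120:300,150:350],None,fx=4,fy=3.3,interpolation=cv2.INTER_CUBIC))
E
```

```text
4.85 [481.25235837 144.41207116 371.14777282] [-0.63319335  0.36819372 -1.26152673] 0.144877025778114 [-0.25029672  0.96816782 -0.00162139]
```

View pics/b4.png

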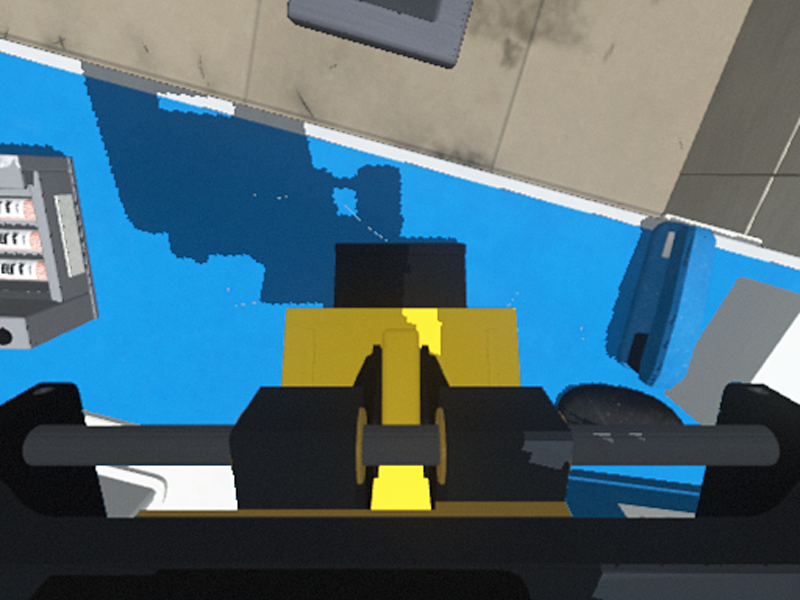

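View pics/s4c.png

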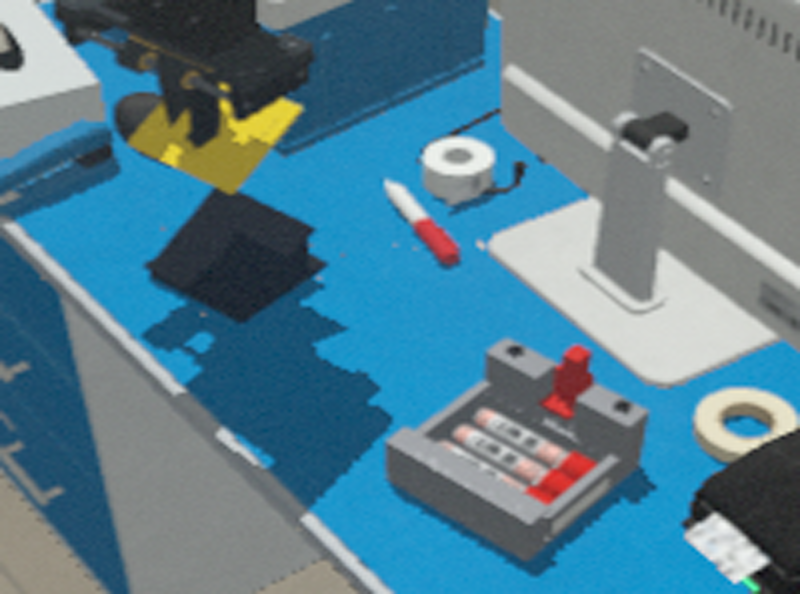

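The cover is held, still tilted, with its low edge at (284–520, 308). The rest is empty and the bystanders haven't moved. Next I'll view the tray from two places.

>>> send_rows(rows=[[0, -1, 0, 0, 1], [-0.3, -3, 0, 0, 1], [-0.6, -5.5, 0, 0, 1], [-0.9, -7.5, 0, 0, 1], [-1, -8.5, 0, 0, 1], [-1, -8.5, 0, 0, 1], [-1, -8.5, 0, 0, 1], [-1, -8.5, 0, 0, 1]])

```text
t: 5.7
tool_pos: [511.9, 65.2, 370.4]
eef_rot: [[-0.968, -0.251, -0.001], [-0.251, 0.968, -0.002], [0.001, -0.001, -1.0]]
wrist_force: [-0.3, 1.0, -1.5]
opening: 0.146
```

```bash
python3 - <<'E'
from h import *
d=shot('wrist','v1'); s=env.sense(); print(s['t'],s['tool_pos'],s['dq'].round(3))
E
```

```text
5.75 [511.89870912  65.27680525 370.49037045] [ 0.001 -0.004 -0.     0.001  0.    -0.003]
```

>>> send_rows(rows=[[0, -1, 0, 0, 1], [0, -3, 0, 0, 1], [0, -5.5, 0, 0, 1], [0, -7.5, 0, 0, 1], [0, -8.5, 0, 0, 1], [0, -8.5, 0, 0, 1], [0, -8.5, 0, 0, 1], [0, -8.5, 0, 0, 1]])

```text
t: 6.55
tool_pos: [533.1, -16.3, 370.6]
eef_rot: [[-0.968, -0.252, -0.001], [-0.252, 0.968, -0.001], [0.001, -0.001, -1.0]]
wrist_force: [-0.2, 0.2, -1.4]
opening: 0.148
```

```bash
python3 - <<'E'
from h import *
d=shot('wrist','v2'); s=env.sense(); print(s['t'],s['tool_pos'],s['dq'].round(3))
E
```

```text
6.6 [533.05314291 -16.28034252 370.65489701] [-0.001 -0.001 -0.001 -0.001  0.    -0.002]
```

View pics/v1.png

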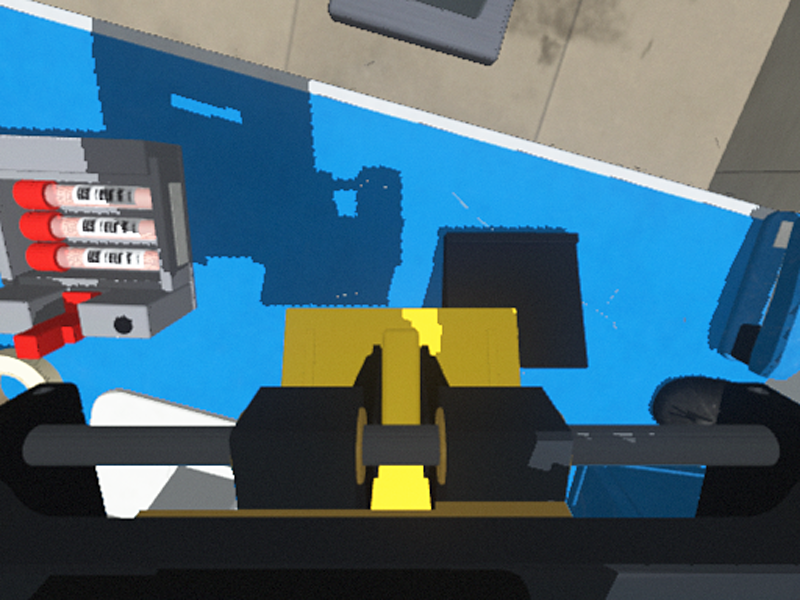

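View pics/v2.png

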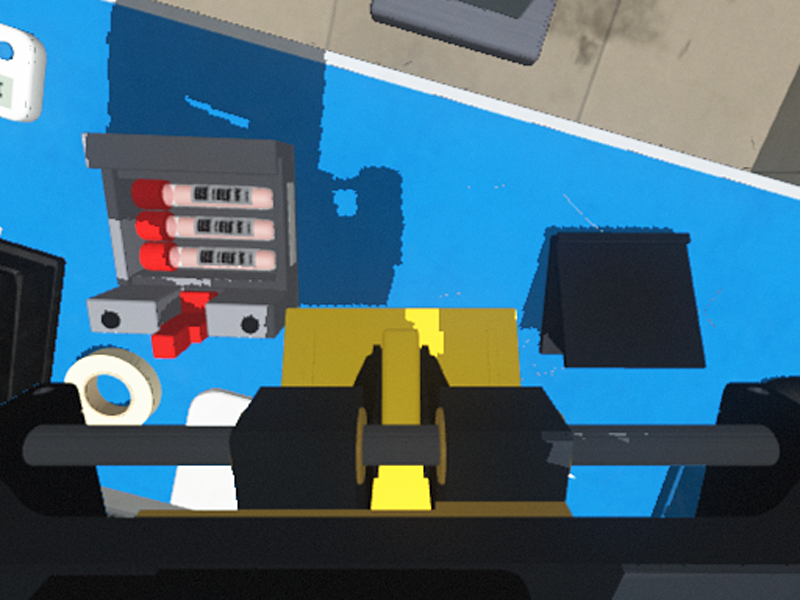

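>>> send_rows(rows=[[-0.3, -1, 0, 0, 1], [-1, -2.5, 0, 0, 1], [-2, -4, 0, 0, 1], [-2, -4.5, 0, 0, 1], [-2, -4.5, 0, 0, 1], [-2, -4.5, 0, 0, 1]])

```text
t: 7.2
tool_pos: [563.5, -54.9, 370.5]
eef_rot: [[-0.968, -0.252, -0.001], [-0.252, 0.968, -0.001], [0.001, -0.001, -1.0]]
wrist_force: [0.1, 0.9, -0.9]
opening: 0.144
```

```bash
python3 - <<'E'
from h import *
d=shot('wrist','v3'); s=env.sense(); print(s['t'],s['tool_pos'],s['dq'].round(3))
a=pickle.load(open('v2.pkl','rb'))
def crop(d,x0,y0,x1,y1,k,n): cv2.imwrite(n,cv2.resize(d['pixels'][y0:y1,x0:x1],None,fx=k,fy=k,interpolation=cv2.INTER_CUBIC))
crop(a,45,75,205,235,5,'pics/v2c.png'); crop(d,75,55,235,215,5,'pics/v3c.png')
T=pickle.load(open('a_top.pkl','rb'))
for z in (100,350): print([onz(T,u*.64,v*.64,z).round() for u,v in((310,190),(560,215),(283,140),(618,165))])
E
```

```text
7.25 [563.45321029 -54.65183967 370.60437976] [ 0.004 -0.003 -0.    -0.002  0.     0.   ]
[array([780., 167., 100.]), array([ 750., -291.,  100.]), array([872., 220., 100.]), array([ 849., -400.,  100.])]
[array([702., 132., 350.]), array([ 680., -207.,  350.]), array([770., 171., 350.]), array([ 753., -288.,  350.])]
```

View pics/v2c.png

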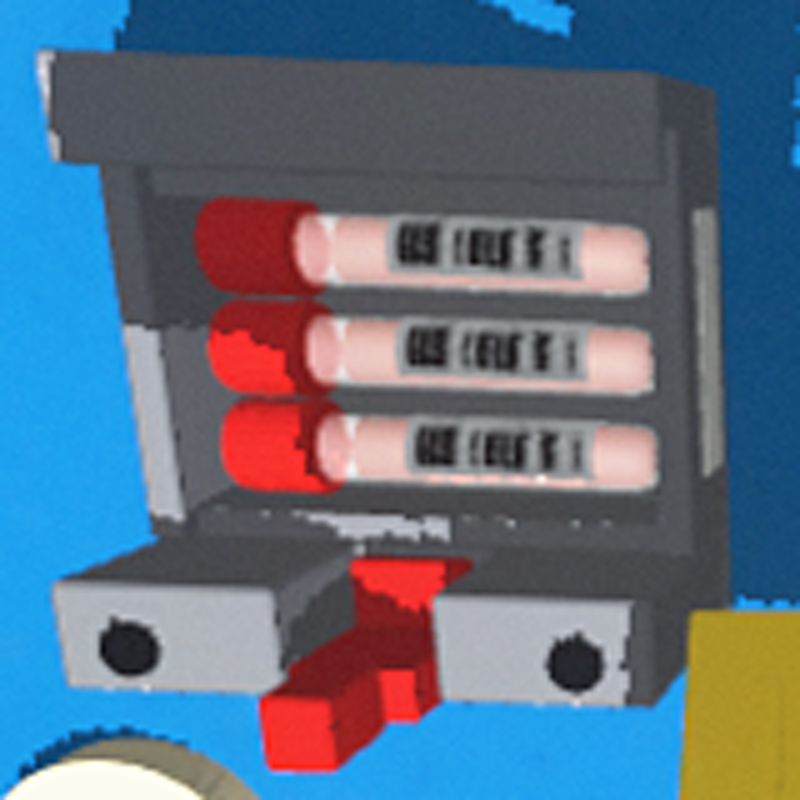

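View pics/v3c.png

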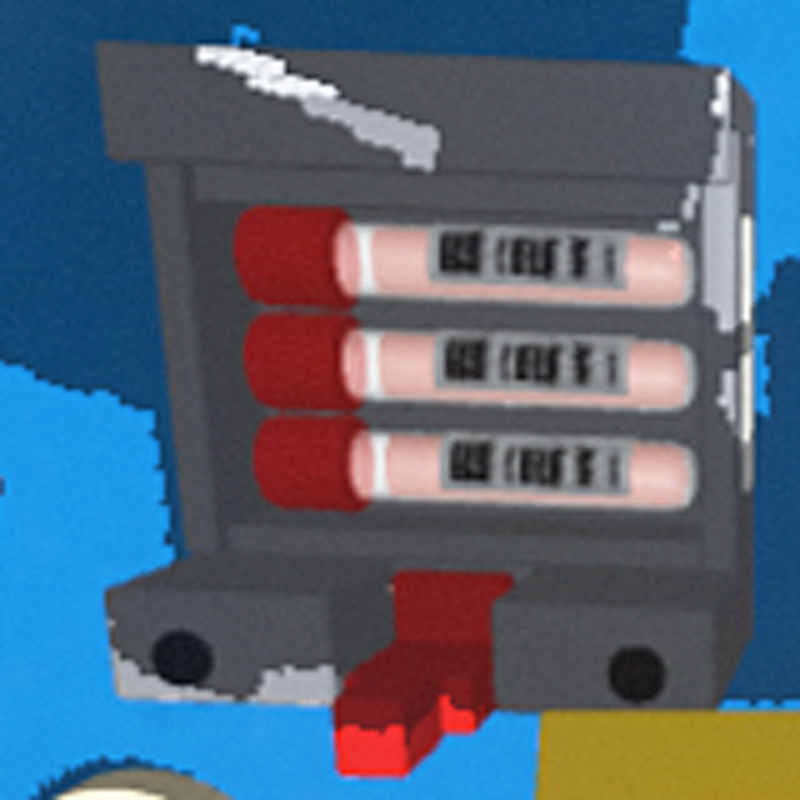

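```bash
cat > tray.py <<'E'
from h import *
D=[pickle.load(open(f'{n}.pkl','rb')) for n in('v2','v3')]
N='lipOL lipIL lipOR lipIR holeL holeR gL ggL ggR gR kBL kBR kFR kFL'.split()
P2=[(40,52),(60,162),(657,74),(660,182),(130,648),(575,664),(52,583),(275,590),(433,598),(630,602),(262,700),(335,712),(333,770),(268,769)]
P3=[(97,42),(110,160),(733,68),(728,182),(183,657),(637,674),(107,593),(330,598),(497,602),(718,610),(335,730),(410,735),(405,776),(340,775)]
Q={}
for n,a,b in zip(N,P2,P3):
    f=lambda p,x0,y0:(x0+(p[0]+.5)/5-.5,y0+(p[1]+.5)/5-.5)
    p,r=tri((D[0],*f(a,45,75)),(D[1],*f(b,75,55))); Q[n]=p; print(n,p.round(1),np.round(r[0],2))
E
python3 - <<'E'
from tray import *
for a,b in('lipOL lipOR','lipIL lipIR','holeL holeR','gL gR','gL ggL','ggR gR'): pass
E
python3 - <<'E'
import contextlib,io
with contextlib.redirect_stdout(io.StringIO()): from tray import *
for s in ('lipOL lipOR','lipIL lipIR','holeL holeR','gL gR','ggL ggR'):
    a,b=s.split(); v=Q[b]-Q[a]; print(s,np.linalg.norm(v).round(1),'yaw',np.degrees(np.arctan2(-v[0],v[1])).round(2))
E
```

```text
lipOL [ 483.3 -240.4   51.8] 0.26
lipIL [ 504.6 -239.2   45.7] 0.13
lipOR [ 456.9 -119.    56.8] 0.24
lipIR [ 477.2 -116.1   52.2] 0.25
holeL [ 594.5 -200.3   74.3] 0.05
holeR [ 574.6 -110.4   74.8] 0.13
gL [ 585.3 -217.5   72.9] 0.39
ggL [ 576.2 -174.7   69.8] 0.03
ggR [ 566.1 -139.5   78.5] 0.11
gR [551.3 -96.1  96.5] 0.97
kBL [ 594.  -164.6   88.7] 2.5
kBR [ 590.6 -149.1   92. ] 1.86
kFR [ 597.8 -146.    98.6] 0.14
kFL [ 600.1 -157.6   99.9] 0.19
lipOL lipOR 124.4 yaw 12.26
lipIL lipIR 126.4 yaw 12.57
holeL holeR 92.1 yaw 12.47
gL gR 128.2 yaw 15.64
ggL ggR 37.6 yaw 16.03Traceback (most recent call last):
  File "<stdin>", line 2, in <module>
ValueError: too many values to unpack (expected 2)
```

```bash
python3 - <<'E'
import contextlib,io
with contextlib.redirect_stdout(io.StringIO()): from tray import *
Z=[52]*4+[73]*6+[99]*4
R={}
f=lambda p,x0,y0:(x0+(p[0]+.5)/5-.5,y0+(p[1]+.5)/5-.5)
for n,a,b,z in zip(N,P2,P3,Z):
    p=onz(D[0],*f(a,45,75),z);q=onz(D[1],*f(b,75,55),z);R[n]=(p,q)
yaw=np.radians(12.45);ex=np.array([np.cos(yaw),np.sin(yaw),0]);ey=np.array([-np.sin(yaw),np.cos(yaw),0])
for n in R: print(n,*[(round(p@ex,1),round(p@ey,1)) for p in R[n]])
for s in ('lipOL lipOR','lipIL lipIR','holeL holeR','gL gR'):
    a,b=s.split()
    for k in(0,1): v=R[b][k]-R[a][k]; print(s,np.linalg.norm(v).round(1),np.degrees(np.arctan2(-v[0],v[1])).round(2))
# top+scene check of tray corners
T=pickle.load(open('a_top.pkl','rb'))
g=lambda X,Y:(270+(X+.5)/8-.5,175+(Y+.5)/8-.5)
for n,(X,Y),z in(('holeL?',(440,137),73),('hole',(188,184),73),('lipOR',(203,516),52),('lipOL',(533,455),52),('knob',(320,130),99)):
    p=onz(T,*g(X,Y),z);print(n,round(p@ex,1),round(p@ey,1))
E
```

```text
lipOL (np.float64(420.3), np.float64(-338.6)) (np.float64(419.9), np.float64(-339.0))
lipIL (np.float64(441.3), np.float64(-338.0)) (np.float64(441.5), np.float64(-339.1))
lipOR (np.float64(420.0), np.float64(-216.1)) (np.float64(420.1), np.float64(-215.1))
lipIR (np.float64(440.7), np.float64(-216.4)) (np.float64(441.1), np.float64(-216.1))
holeL (np.float64(537.7), np.float64(-324.7)) (np.float64(537.7), np.float64(-324.4))
holeR (np.float64(537.8), np.float64(-232.4)) (np.float64(537.9), np.float64(-232.0))
gL (np.float64(524.2), np.float64(-338.6)) (np.float64(524.9), np.float64(-338.3))
ggL (np.float64(524.0), np.float64(-293.1)) (np.float64(524.3), np.float64(-293.5))
ggR (np.float64(524.5), np.float64(-260.7)) (np.float64(523.9), np.float64(-259.9))
gR (np.float64(523.9), np.float64(-220.3)) (np.float64(523.9), np.float64(-215.4))
kBL (np.float64(538.0), np.float64(-283.3)) (np.float64(543.6), np.float64(-283.8))
kBR (np.float64(540.0), np.float64(-269.6)) (np.float64(544.1), np.float64(-269.8))
kFR (np.float64(552.0), np.float64(-271.3)) (np.float64(552.3), np.float64(-271.3))
kFL (np.float64(552.3), np.float64(-283.9)) (np.float64(552.5), np.float64(-283.6))
lipOL lipOR 122.6 12.61
lipOL lipOR 123.9 12.36
lipIL lipIR 121.7 12.71
lipIL lipIR 123.0 12.6
holeL holeR 92.3 12.41
holeL holeR 92.4 12.34
gL gR 118.4 12.62
gL gR 122.9 12.93
holeL? 537.0 -323.2
hole 537.4 -230.1
lipOR 419.5 -214.4
lipOL 417.9 -337.5
knob 545.7 -275.4
```

```bash
python3 - <<'E'
from h import *
d=pickle.load(open('v3.pkl','rb')); s=env.sense(); R=np.array(s['eef_rot']);t=np.array(s['tool_pos'])
for z in (207,210,213):
  for x in (18,20.3,23): print(x,z,proj(d,[t+R@[x,-52,z],t+R@[x,52,z]]).round(1).tolist())
h=cv2.cvtColor(d['pixels'],cv2.COLOR_BGR2HSV); m=cv2.inRange(h,(20,120,50),(35,255,255))
for r in range(193,204): 
    c=np.where(m[r])[0]; print(r,c.min() if len(c) else None,c.max() if len(c) else None,len(c))
for c in (190,200,220,300,310,320): print(c,np.where(m[:,c])[0][:2])
print(s['wrist_torque'],s['wrist_force'])
E
```

```text
18 207 [[183.6, 202.0], [332.7, 201.9]]
20.3 207 [[183.4, 198.8], [332.9, 198.7]]
23 207 [[183.1, 195.1], [333.2, 195.0]]
18 210 [[184.6, 200.7], [331.6, 200.6]]
20.3 210 [[184.4, 197.6], [331.8, 197.5]]
23 210 [[184.1, 193.9], [332.1, 193.8]]
18 213 [[185.7, 199.4], [330.5, 199.3]]
20.3 213 [[185.4, 196.4], [330.7, 196.3]]
23 213 [[185.2, 192.7], [331.0, 192.6]]
193 None None 0
194 None None 0
195 None None 0
196 None None 0
197 184 278 56
198 183 329 147
199 183 329 147
200 183 329 147
201 183 329 147
202 183 329 147
203 183 329 147
190 [197 198]
200 [197 198]
220 [198 199]
300 [198 199]
310 [198 199]
320 [198 199]
[ 0.08263226 -0.01591543 -0.03460833] [ 0.01016856  0.57756359 -0.39682175]
```

Tray found: yaw 12.5°, and along its own axes the origin is at (477.0, −277.3) in wrist-camera terms. Lip-top and guard-top heights triangulate to about 52 and 74, matching the text. The cover sits in the grip as expected. I'll go above the insertion point.

>>> send_rows(rows=[[0.5, -0.7, 0, 0.005, 1], [1.9, -2.4, 0, 0.015, 1], [3.7, -4.7, 0, 0.025, 1], [5.6, -7.1, 0, 0.032, 1], [7.1, -9, 0.5, 0.032, 1], [7.7, -9.8, 1.5, 0.032, 1], [7.7, -9.8, 3, 0.032, 1], [7.7, -9.8, 4.5, 0.032, 1], [7.7, -9.8, 5.8, 0.032, 1], [7.7, -9.8, 6.3, 0.032, 1], [7.7, -9.8, 6.3, 0.032, 1], [7.7, -9.8, 6.3, 0.032, 1]])

```text
t: 8.45
tool_pos: [513.7, -168.8, 308.1]
eef_rot: [[-0.975, -0.221, -0.001], [-0.221, 0.975, -0.001], [0.001, -0.001, -1.0]]
wrist_force: [-0.2, 0.5, -1.0]
opening: 0.147
```

```bash
cat >> h.py <<'E'
def tr():
    s=env.sense(); y=np.radians(12.5);t=s['tool_pos'];R=np.array(s['eef_rot'])
    print('t',round(s['t'],2),'trayx',round(t[0]*np.cos(y)+t[1]*np.sin(y)-477.0,2),'trayy',round(-t[0]*np.sin(y)+t[1]*np.cos(y)+276.1,2),'z',round(t[2],2),'yaw',np.degrees(np.arctan2(-R[0,1],R[1,1])).round(2),'F',np.round(s['wrist_force'],1),'T',np.round(s['wrist_torque'],2),'op',round(s['opening'],3),'zax',R[:,2].round(4))
E
python3 - <<'E'
from h import *
d=shot('wrist','w1'); tr(); d=shot('scene','s5')
cv2.imwrite('pics/s5c.png',cv2.resize(d['pixels'][170:300,220:340],None,fx=5,fy=4.6,interpolation=cv2.INTER_CUBIC))
E
```

```text
t 8.5 trayx -12.02 trayy 0.06 z 308.3 yaw 12.77 F [ 0.9  0.1 -1.9] T [0.06 0.04 0.01] op 0.144 zax [-3.0e-04 -1.6e-03 -1.0e+00]
```

View pics/w1.png

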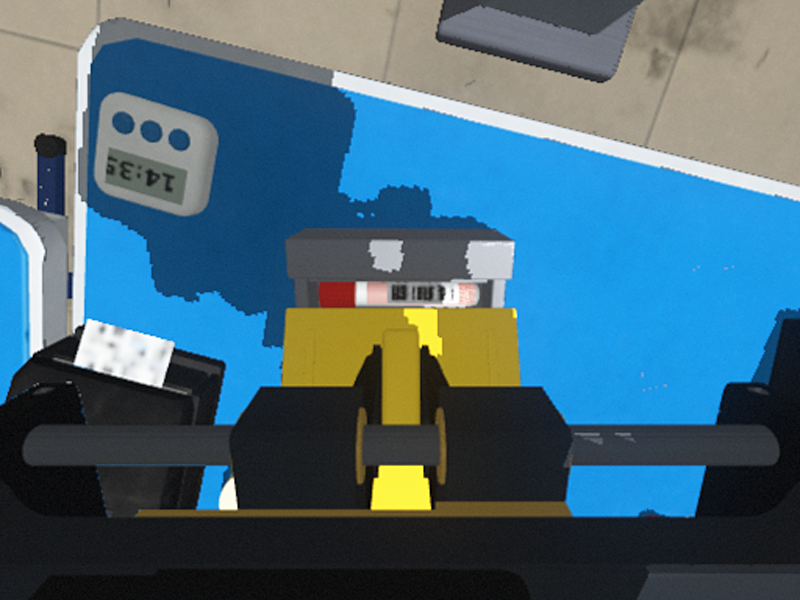

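View pics/s5c.png

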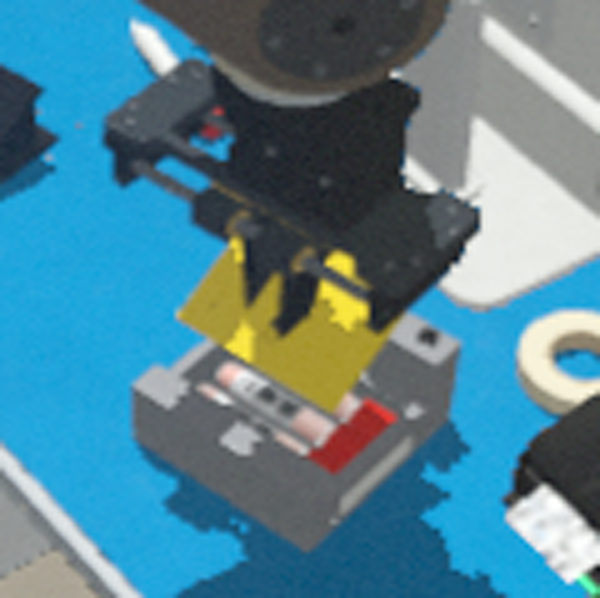

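The lip (287–515, 232–278) and the cover edge (284–519, 308) share a mid column of about 401. I'll lower it most of the way and look.

>>> send_rows(rows=[[0, 0, 0.7, 0, 1], [0, 0, 2, 0, 1], [0, 0, 3.3, 0, 1], [0, 0, 4.4, 0, 1], [0, 0, 5, 0, 1], [0, 0, 5, 0, 1], [0, 0, 5, 0, 1]])

```text
t: 9.25
tool_pos: [513.8, -169.0, 258.3]
eef_rot: [[-0.975, -0.221, -0.0], [-0.221, 0.975, -0.002], [0.001, -0.001, -1.0]]
wrist_force: [0.9, 0.1, 0.2]
opening: 0.145
```

```bash
python3 - <<'E'
from h import *
tr(); d=shot('wrist','w2'); 
cv2.imwrite('pics/w2c.png',cv2.resize(d['pixels'][150:270,170:350],None,fx=4.4,fy=4.4,interpolation=cv2.INTER_CUBIC))
E
```

```text
t 9.25 trayx -12.0 trayy -0.11 z 258.3 yaw 12.77 F [0.9 0.1 0.2] T [0.05 0.02 0.03] op 0.145 zax [-3.0e-04 -1.6e-03 -1.0e+00]
```

View pics/w2c.png

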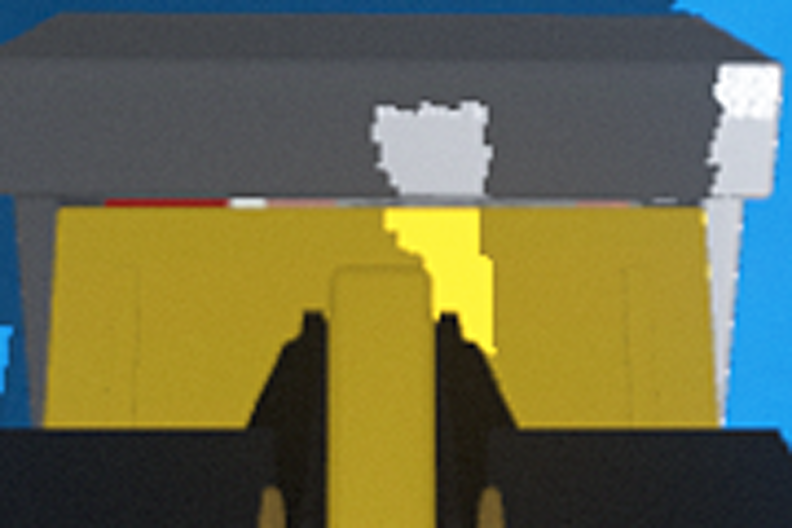

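The cover edge (57–703) is centred between the tray's side walls, with about 41 px left on each side, and sits just clear of the lip. Now down 9 mm, then under the lip.

>>> send_rows(rows=[[0, 0, 0.3, 0, 1], [0, 0, 0.7, 0, 1], [0, 0, 0.9, 0, 1], [0, 0, 0.9, 0, 1]])

```text
t: 9.7
tool_pos: [513.7, -169.0, 249.3]
eef_rot: [[-0.975, -0.221, -0.0], [-0.221, 0.975, -0.002], [0.001, -0.002, -1.0]]
wrist_force: [-0.8, -0.6, -1.0]
opening: 0.148
```

>>> send_rows(rows=[[0.2, 0, 0, 0, 1], [0.5, 0, 0, 0, 1], [0.8, 0, 0, 0, 1], [1.1, 0, 0, 0, 1], [1.2, 0, 0, 0, 1], [1.2, 0, 0, 0, 1]])

```text
t: 10.3
tool_pos: [502.0, -171.8, 249.4]
eef_rot: [[-0.975, -0.221, 0.0], [-0.221, 0.975, -0.002], [0.0, -0.002, -1.0]]
wrist_force: [0.1, -0.1, -1.1]
opening: 0.148
```

```bash
python3 - <<'E'
from h import *
tr(); d=shot('wrist','w3'); 
cv2.imwrite('pics/w3c.png',cv2.resize(d['pixels'][150:270,170:350],None,fx=4.4,fy=4.4,interpolation=cv2.INTER_CUBIC))
E
```

```text
t 10.3 trayx -24.12 trayy -0.22 z 249.41 yaw 12.76 F [ 0.1 -0.1 -1.1] T [0.03 0.05 0.01] op 0.148 zax [ 1.0e-04 -1.7e-03 -1.0e+00]
```

View pics/w3c.png

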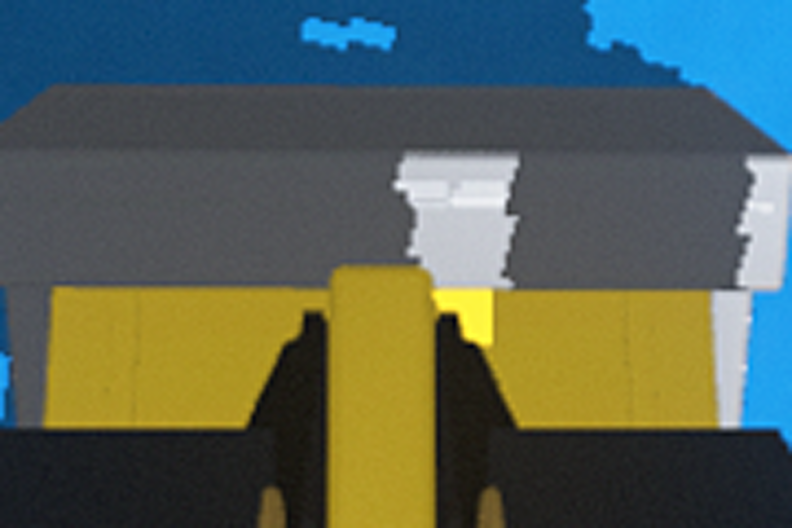

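The low edge is now hidden under the lip with no contact forces. I'll reduce the grip and pivot the cover down along an arc about its low edge.

>>> send_rows(rows=[[0, 0, 0, 0, 1], [0, 0, 0.12, 0, 1], [0, 0, 0.24, 0, 1], [0, 0, 0.24, 0, 1], [-0.15, 0, 0.32, 0, 1], [-0.3, 0, 0.4, 0, 1], [-0.45, 0, 0.47, 0, 1], [-0.57, 0, 0.54, 0, 1], [-0.57, 0, 0.54, 0, 1]], force=8)

```text
t: 11.25
tool_pos: [507.6, -170.5, 243.7]
eef_rot: [[-0.975, -0.221, -0.0], [-0.221, 0.975, -0.002], [0.001, -0.001, -1.0]]
wrist_force: [0.3, -1.2, 1.6]
opening: 0.144
```

```bash
python3 - <<'E'
from h import *
tr(); d=shot('wrist','w4'); 
cv2.imwrite('pics/w4c.png',cv2.resize(d['pixels'][150:270,170:350],None,fx=4.4,fy=4.4,interpolation=cv2.INTER_CUBIC))
d=shot('scene','s6')
cv2.imwrite('pics/s6c.png',cv2.resize(d['pixels'][190:300,230:340],None,fx=5.4,fy=5.4,interpolation=cv2.INTER_CUBIC))
E
```

```text
t 11.25 trayx -18.3 trayy -0.19 z 243.73 yaw 12.77 F [ 0.3 -1.2  1.6] T [-0.18 -0.04  0.04] op 0.144 zax [-5.0e-04 -1.5e-03 -1.0e+00]
```

View pics/w4c.png

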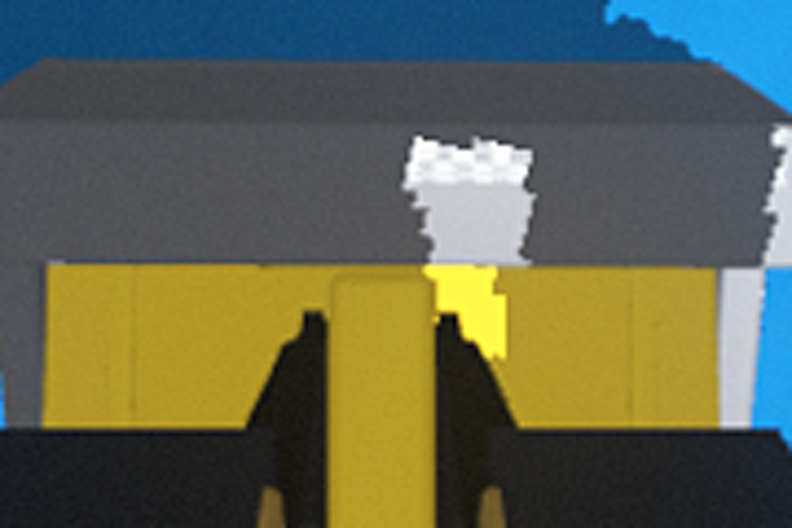

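View pics/s6c.png

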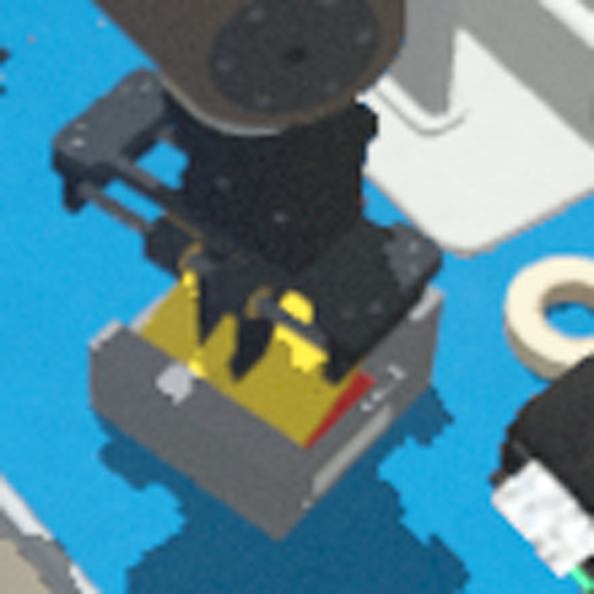

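>>> send_rows(rows=[[-0.13, 0, 0.11, 0, 1], [-0.26, 0, 0.22, 0, 1], [-0.39, 0, 0.33, 0, 1], [-0.51, 0, 0.45, 0, 1], [-0.51, 0, 0.45, 0, 1]])

```text
t: 11.85
tool_pos: [512.7, -169.2, 239.1]
eef_rot: [[-0.975, -0.221, -0.0], [-0.221, 0.975, -0.001], [0.001, -0.001, -1.0]]
wrist_force: [0.8, 0.1, -0.0]
opening: 0.148
```

```bash
python3 - <<'E'
from h import *
tr()
E
```

```text
t 11.85 trayx -13.11 trayy -0.05 z 239.08 yaw 12.76 F [ 0.8  0.1 -0. ] T [ 0.04 -0.09 -0.01] op 0.148 zax [-4.0e-04 -1.3e-03 -1.0e+00]
```

>>> send_rows(rows=[[-0.13, 0, 0.15, 0, 1], [-0.26, 0, 0.3, 0, 1], [-0.39, 0, 0.45, 0, 1], [-0.51, 0, 0.6, 0, 1], [-0.51, 0, 0.6, 0, 1]])

```text
t: 12.35
tool_pos: [516.5, -168.4, 234.6]
eef_rot: [[-0.975, -0.221, -0.003], [-0.221, 0.975, -0.001], [0.004, -0.001, -1.0]]
wrist_force: [-16.5, -6.6, 30.5]
opening: 0.144
```

```bash
python3 - <<'E'
from h import *
tr(); d=shot('wrist','w5'); 
cv2.imwrite('pics/w5c.png',cv2.resize(d['pixels'][150:270,170:350],None,fx=4.4,fy=4.4,interpolation=cv2.INTER_CUBIC))
d=shot('scene','s7')
cv2.imwrite('pics/s7c.png',cv2.resize(d['pixels'][190:300,230:340],None,fx=5.4,fy=5.4,interpolation=cv2.INTER_CUBIC))
E
```

```text
t 12.35 trayx -9.21 trayy -0.1 z 234.57 yaw 12.78 F [-16.5  -6.6  30.5] T [-0.97  3.08 -0.08] op 0.144 zax [-0.0033 -0.0014 -1.    ]
```

View pics/w5c.png

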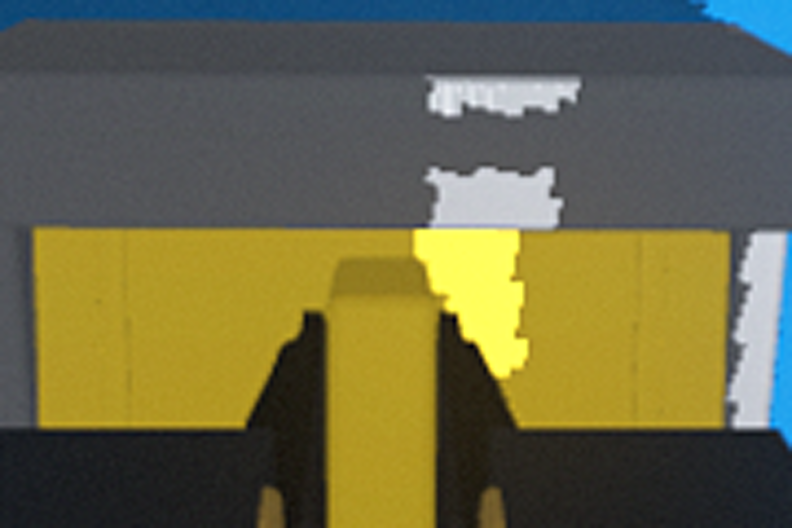

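View pics/s7c.png

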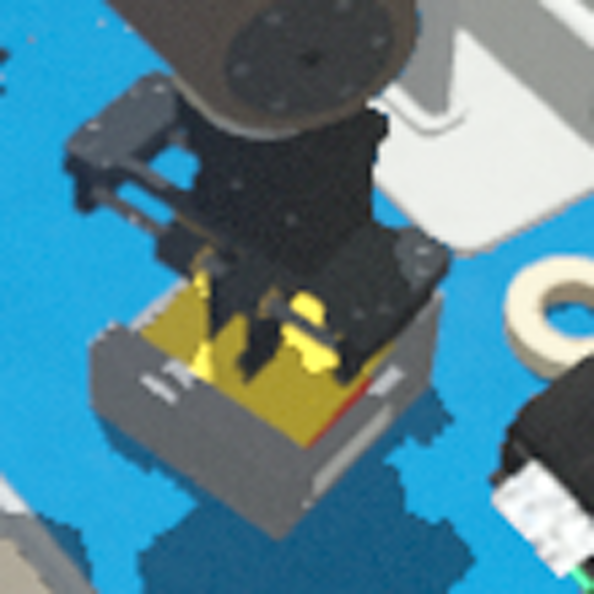

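The wrist force shows −16.5 in x and +30.5 in z: the high edge is wedged on the guard's inner face. I'll back off towards the lip and up a bit.

>>> send_rows(rows=[[0.1, 0, -0.1, 0, 1], [0.25, 0, -0.15, 0, 1], [0.35, 0, -0.15, 0, 1], [0.35, 0, -0.15, 0, 1]])

```text
t: 12.85
tool_pos: [513.0, -169.1, 235.7]
eef_rot: [[-0.975, -0.221, -0.004], [-0.221, 0.975, -0.001], [0.004, -0.0, -1.0]]
wrist_force: [-0.3, -0.1, -1.0]
opening: 0.148
```

```bash
python3 - <<'E'
from h import *
tr(); d=shot('wrist','w6'); 
cv2.imwrite('pics/w6c.png',cv2.resize(d['pixels'][150:270,170:350],None,fx=4.4,fy=4.4,interpolation=cv2.INTER_CUBIC))
E
```

```text
t 12.85 trayx -12.79 trayy -0.03 z 235.67 yaw 12.77 F [-0.3 -0.1 -1. ] T [ 0.06  0.01 -0.04] op 0.148 zax [-0.0037 -0.001  -1.    ]
```

View pics/w6c.png

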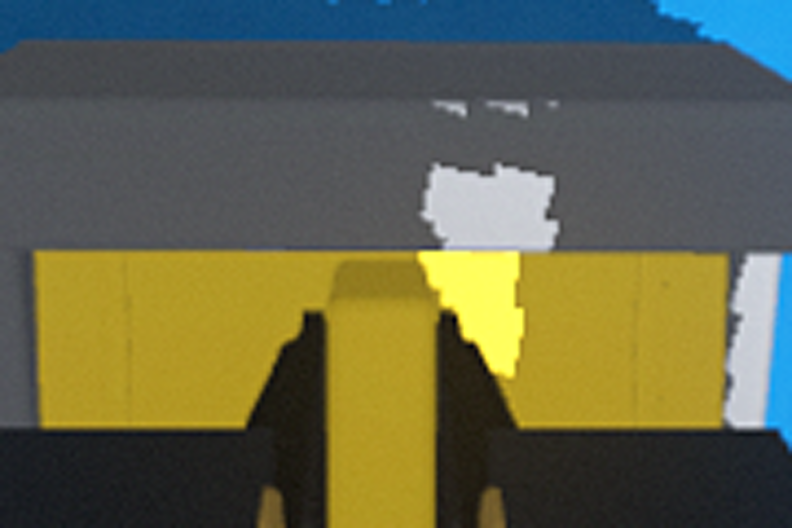

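```bash
python3 - <<'E'
from h import *
d=pickle.load(open('w6.pkl','rb')); s=env.sense(); R=np.array(s['eef_rot']);t=np.array(s['tool_pos'])
for th in (0,3,6,9,12,15,20,29):
  c,q=np.cos(np.radians(th)),np.sin(np.radians(th))
  o=[]
  for X,Z in((-21.5,5.7),(-21.5,-24.3)):
    x=X*c-Z*q;z=X*q+Z*c; o.append(t+R@[-x,0,171-z])
  print(th,((proj(d,o)[:,1]-150+.5)*4.4-.5).round(1))
E
```

```text
0 [305.7 232. ]
3 [300.5 238.1]
6 [295.7 244.5]
9 [291.4 251.3]
12 [287.5 258.4]
15 [284.2 265.9]
20 [279.7 279.2]
29 [274.9 305. ]
```

>>> send_rows(rows=[[0.07, 0, 0, 0, 1], [0.14, 0, 0, 0, 1], [0.05, 0, 0.1, 0, 1], [-0.08, 0, 0.23, 0, 1], [-0.08, 0, 0.23, 0, 1]])

```text
t: 13.4
tool_pos: [513.9, -168.9, 233.3]
eef_rot: [[-0.975, -0.221, -0.004], [-0.221, 0.975, -0.001], [0.004, -0.0, -1.0]]
wrist_force: [-0.7, 0.2, -0.5]
opening: 0.146
```

```bash
python3 - <<'E'
from h import *
tr(); d=shot('wrist','w7'); 
cv2.imwrite('pics/w7c.png',cv2.resize(d['pixels'][150:270,170:350],None,fx=4.4,fy=4.4,interpolation=cv2.INTER_CUBIC))
E
```

```text
t 13.4 trayx -11.81 trayy -0.02 z 233.28 yaw 12.78 F [-0.7  0.2 -0.5] T [ 0.02  0.13 -0.  ] op 0.146 zax [-0.0039 -0.001  -1.    ]
```

View pics/w7c.png

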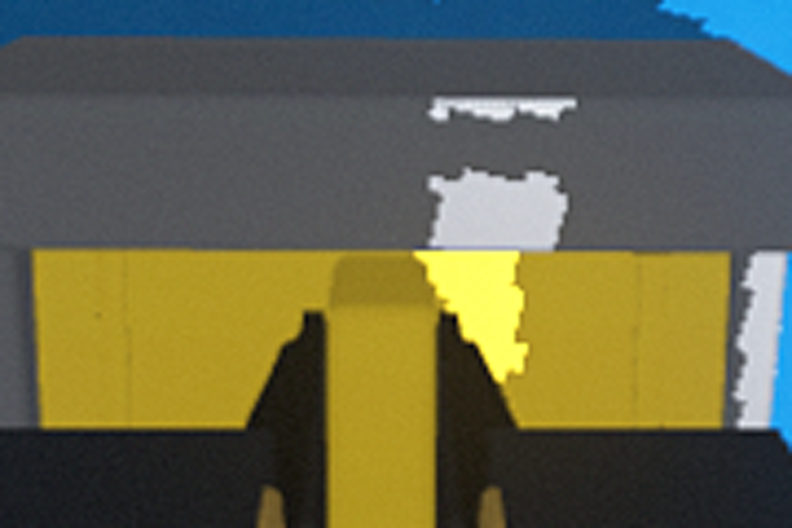

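>>> send_rows(rows=[[-0.08, 0, 0.1, 0, 1], [-0.16, 0, 0.2, 0, 1], [-0.24, 0, 0.3, 0, 1], [-0.24, 0, 0.3, 0, 1]])

```text
t: 13.85
tool_pos: [516.4, -168.3, 230.2]
eef_rot: [[-0.975, -0.221, -0.004], [-0.221, 0.975, -0.001], [0.004, -0.0, -1.0]]
wrist_force: [0.5, 0.5, -1.7]
opening: 0.145
```

```bash
python3 - <<'E'
from h import *
tr(); d=shot('wrist','w8'); 
cv2.imwrite('pics/w8c.png',cv2.resize(d['pixels'][150:270,170:350],None,fx=4.4,fy=4.4,interpolation=cv2.INTER_CUBIC))
E
```

```text
t 13.85 trayx -9.31 trayy -0.01 z 230.18 yaw 12.78 F [ 0.5  0.5 -1.7] T [ 0.1  -0.02  0.03] op 0.145 zax [-0.0036 -0.001  -1.    ]
```

View pics/w8c.png

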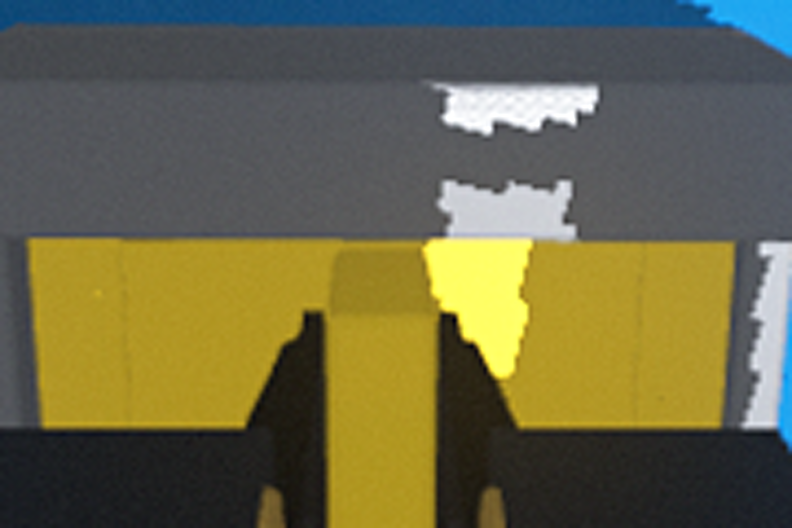

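Tilt is down to about 2–3° and forces are near zero. I'll release, rise, and then press it down from above.

>>> send_rows(rows=[[0, 0, 0, 0, 0.8], [0, 0, 0, 0, 0.7], [0, 0, 0, 0, 0.6], [0, 0, 0, 0, 0.6], [0, 0, -0.5, 0, 0.6], [0, 0, -2, 0, 0.6], [0, 0, -4, 0, 0.6], [0, 0, -6, 0, 0.6], [0, 0, -7, 0, 0.6], [0, 0, -7, 0, 0.6]])

```text
t: 14.9
tool_pos: [516.7, -168.3, 301.4]
eef_rot: [[-0.975, -0.221, -0.001], [-0.221, 0.975, -0.002], [0.002, -0.002, -1.0]]
wrist_force: [-0.2, -0.1, -0.5]
opening: 0.403
```

```bash
python3 - <<'E'
from h import *
tr(); d=shot('wrist','w9'); d=shot('scene','s9')
cv2.imwrite('pics/s9c.png',cv2.resize(d['pixels'][190:300,230:340],None,fx=5.4,fy=5.4,interpolation=cv2.INTER_CUBIC))
E
```

```text
t 14.9 trayx -9.01 trayy -0.01 z 301.45 yaw 12.78 F [-0.2 -0.1 -0.5] T [ 0.03 -0.03  0.  ] op 0.403 zax [-0.0013 -0.0021 -1.    ]
```

View pics/w9.png

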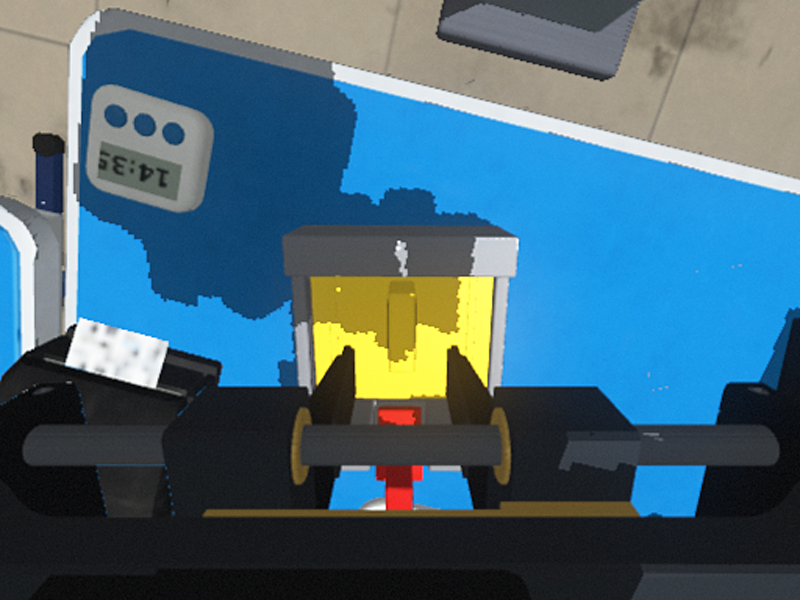

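View pics/s9c.png

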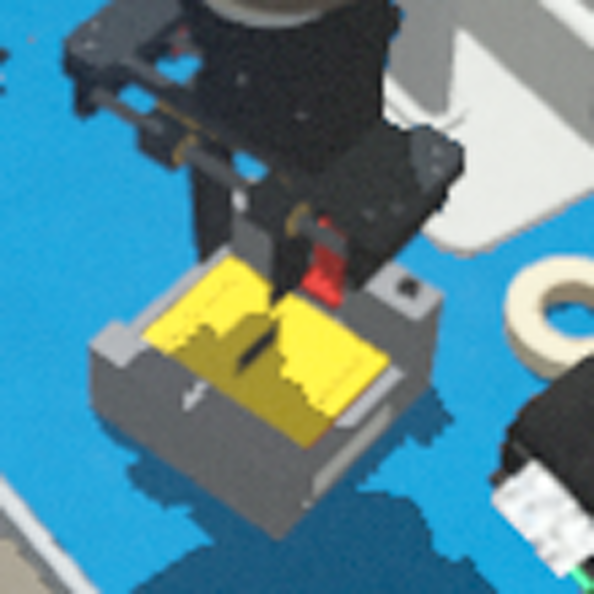

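The cover looks level between the walls at (308–495, 277–398), with the tilt gone. I'll press on the bar with closed fingers to check that it's seated and measure its height by contact.

>>> send_rows(rows=[[-0.5, 0, 0, 0, 0.8], [-1.2, 0, 0, 0, 1], [-1.6, 0, 0.5, 0, 1], [-1.6, 0, 1.2, 0, 1], [-1.6, 0, 2, 0, 1], [-1.6, 0, 3, 0, 1], [-1.6, 0, 3.7, 0, 1], [-1.6, 0, 4, 0, 1], [-1.6, 0, 4, 0, 1]])

```text
t: 15.9
tool_pos: [531.8, -164.8, 259.2]
eef_rot: [[-0.975, -0.221, -0.005], [-0.221, 0.975, -0.001], [0.005, 0.001, -1.0]]
wrist_force: [0.2, -0.6, 0.4]
opening: 0.005
```

>>> send_rows(rows=[[0, 0, 0.1, 0, 1], [0, 0, 0.2, 0, 1], [0, 0, 0.3, 0, 1], [0, 0, 0.35, 0, 1], [0, 0, 0.35, 0, 1]])

```text
t: 16.4
tool_pos: [531.7, -164.7, 258.3]
eef_rot: [[-0.975, -0.221, -0.003], [-0.221, 0.975, -0.002], [0.003, -0.001, -1.0]]
wrist_force: [-7.0, 2.4, 27.2]
opening: 0.005
```

It stopped at 258.3 with 27 N, which puts the bar top at 68.3 mm against 68 when seated. Now up and over the knob.

>>> send_rows(rows=[[0, 0, -0.5, 0, 1], [0, 0, -2, 0, 0.9], [0, 0, -4, 0, 0.6], [-0.5, 0, -5, 0, 0.5], [-1.8, 0, -5, 0, 0.5], [-3.4, 0, -5, 0, 0.5], [-5, 0, -5, 0, 0.5], [-6, 0, -5, 0, 0.5], [-6, 0, -5, 0, 0.5], [-6, 0, -5, 0, 0.5]])

```text
t: 17.4
tool_pos: [590.2, -151.2, 307.4]
eef_rot: [[-0.975, -0.221, -0.004], [-0.221, 0.975, -0.001], [0.004, -0.0, -1.0]]
wrist_force: [-0.9, -0.7, -1.0]
opening: 0.496
```

```bash
python3 - <<'E'
from h import *
tr(); d=shot('wrist','x1')
E
```

```text
t 17.4 trayx 66.53 trayy 0.74 z 307.36 yaw 12.79 F [-0.9 -0.7 -1. ] T [0.09 0.02 0.  ] op 0.496 zax [-0.0038 -0.0011 -1.    ]
```

View pics/x1.png

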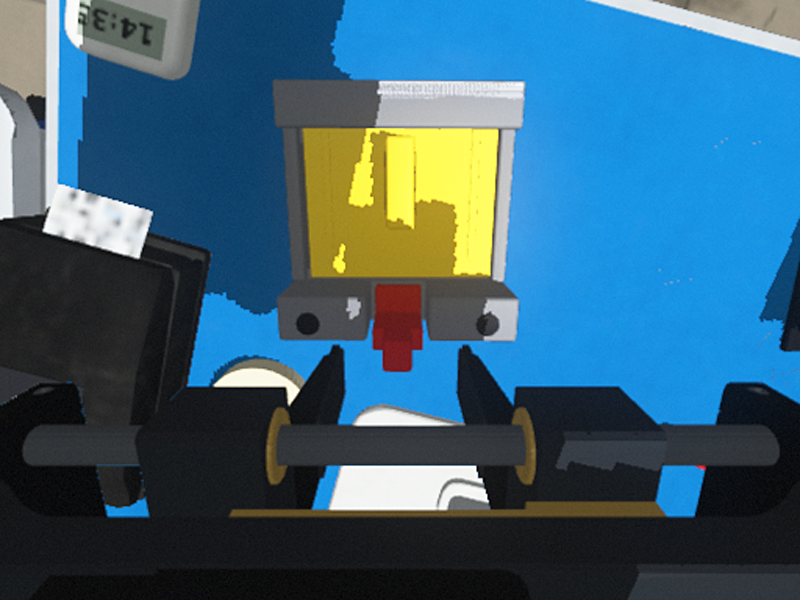

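The cover is level in the cavity at (303–497, 128–277). The knob top is at about (383–412, 345–370), near the jaw centre line of 402. I'll check the knob's position.

```bash
python3 - <<'E'
from h import *
d=pickle.load(open('x1.pkl','rb'))
cv2.imwrite('pics/x1c.png',cv2.resize(d['pixels'][165:245,210:305],None,fx=7,fy=7,interpolation=cv2.INTER_CUBIC))
y=np.radians(12.5);s=env.sense()
for u,v,z in((383,345,99),(412,345,99),(383,370,99),(412,370,99),(308,323,73),(487,323,73)):
    p=onz(d,(u+.5)*.64-.5,(v+.5)*.64-.5,z); print(round(p[0]*np.cos(y)+p[1]*np.sin(y)-477,1),round(-p[0]*np.sin(y)+p[1]*np.cos(y)+276.1,1))
E
```

```text
62.4 -8.5
62.3 4.8
74.9 -8.6
74.8 4.9
60.7 -48.1
60.2 44.0
```

View pics/x1c.png

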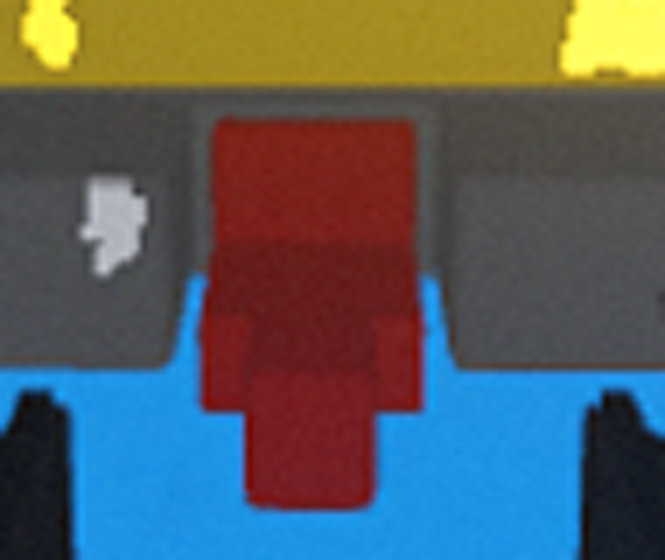

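>>> send_rows(rows=[[-0.1, -0.1, 0.7, 0, 0.5], [-0.1, -0.1, 1.9, 0, 0.5], [-0.1, -0.1, 3, 0, 0.5], [-0.1, -0.1, 3.8, 0, 0.5], [-0.1, -0.1, 4.1, 0, 0.5], [-0.1, -0.1, 4.1, 0, 0.5], [-0.1, -0.1, 4.1, 0, 0.5]])

```text
t: 18.15
tool_pos: [591.2, -152.2, 266.8]
eef_rot: [[-0.975, -0.221, -0.003], [-0.221, 0.975, -0.001], [0.004, -0.001, -1.0]]
wrist_force: [0.4, -0.3, -0.8]
opening: 0.496
```

>>> send_rows(rows=[[0, 0, 0, 0, 1], [0, 0, 0, 0, 1], [0, 0, 0, 0, 1], [0, 0, 0, 0, 1], [0, 0, 0, 0, 1], [0, 0, 0, 0, 1]], force=20)

```text
t: 18.75
tool_pos: [591.3, -152.5, 266.9]
eef_rot: [[-0.975, -0.221, -0.003], [-0.221, 0.975, -0.002], [0.003, -0.001, -1.0]]
wrist_force: [0.3, -3.4, -0.0]
opening: 0.145
```

```bash
python3 - <<'E'
from h import *
tr(); d=shot('wrist','x2')
E
```

```text
t 18.75 trayx 67.24 trayy -0.71 z 266.88 yaw 12.77 F [ 0.3 -3.4 -0. ] T [-0.55 -0.08 -0.09] op 0.145 zax [-0.0027 -0.0019 -1.    ]
```

View pics/x2.png

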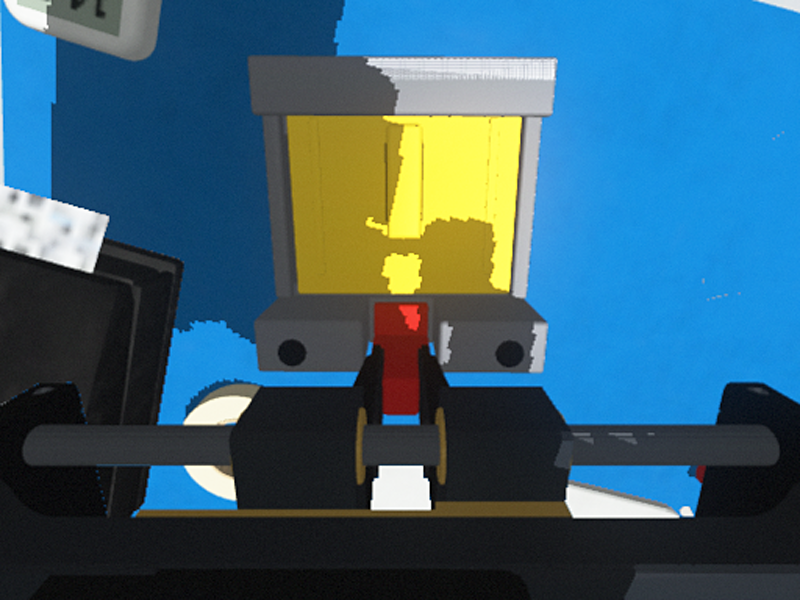

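The knob is pinched (opening 0.145 = 14 mm). Slide it 16 mm towards the lip, checking force at the end.

>>> send_rows(rows=[[0.2, 0, 0, 0, 1], [0.5, 0, 0, 0, 1], [0.8, 0, 0, 0, 1], [1.1, 0, 0, 0, 1], [1.4, 0, 0, 0, 1], [1.4, 0, 0, 0, 1]], force=20)

```text
t: 19.4
tool_pos: [577.1, -155.7, 266.9]
eef_rot: [[-0.975, -0.221, -0.004], [-0.221, 0.975, -0.002], [0.004, -0.001, -1.0]]
wrist_force: [-1.3, -2.9, -0.3]
opening: 0.147
```

>>> send_rows(rows=[[0.1, 0, 0, 0, 1], [0.2, 0, 0, 0, 1], [0.3, 0, 0, 0, 1], [0.4, 0, 0, 0, 1], [0.4, 0, 0, 0, 1]])

```text
t: 19.9
tool_pos: [575.2, -155.9, 267.2]
eef_rot: [[-0.975, -0.22, 0.004], [-0.22, 0.975, -0.002], [-0.003, -0.003, -1.0]]
wrist_force: [19.8, 6.2, -9.3]
opening: 0.147
```

```bash
python3 - <<'E'
from h import *
tr()
E
```

```text
t 19.9 trayx 50.81 trayy -0.6 z 267.16 yaw 12.73 F [19.8  6.2 -9.3] T [ 1.29 -3.36 -0.06] op 0.147 zax [ 0.0038 -0.0021 -1.    ]
```

It travelled 16.4 mm, then 20 N against the stop. I'll let go, rise and check.

>>> send_rows(rows=[[0, 0, 0, 0, 0.8], [0, 0, 0, 0, 0.6], [0, 0, 0, 0, 0.5], [0, 0, 0, 0, 0.5], [0, 0, -1, 0, 0.5], [0, 0, -3, 0, 0.5], [0, 0, -6, 0, 0.5], [-1, 0, -8, 0, 0.5], [-3, 0, -9, 0, 0.5], [-3, 0, -9, 0, 0.5], [-3, 0, -9, 0, 0.5]])

```text
t: 21.0
tool_pos: [603.6, -149.0, 357.2]
eef_rot: [[-0.975, -0.221, 0.003], [-0.221, 0.975, -0.002], [-0.003, -0.003, -1.0]]
wrist_force: [0.1, -0.5, -0.3]
opening: 0.5
```

```bash
python3 - <<'E'
from h import *
tr(); d=shot('wrist','y1')
cv2.imwrite('pics/y1c.png',cv2.resize(d['pixels'][30:250,140:360],None,fx=2.7,fy=2.7,interpolation=cv2.INTER_CUBIC))
d=shot('scene','y2'); d=shot('top','y3')
E
```

```text
t 21.0 trayx 80.04 trayy -0.01 z 357.18 yaw 12.75 F [ 0.1 -0.5 -0.3] T [-0.    0.05  0.02] op 0.5 zax [ 0.0034 -0.002  -1.    ]
```

View pics/y1c.png

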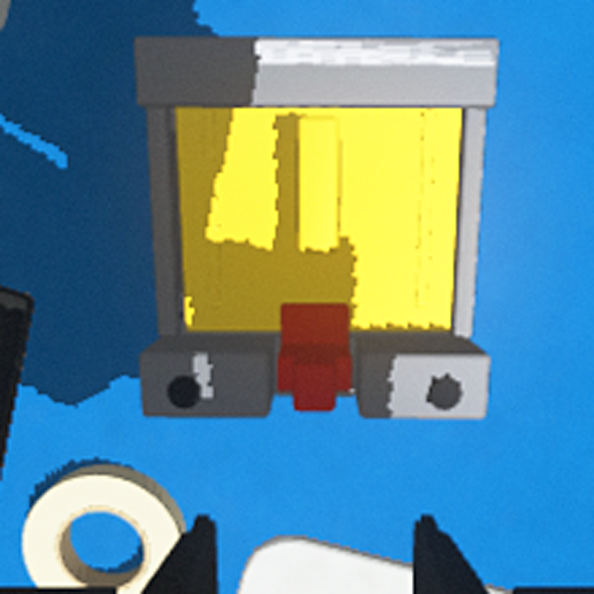

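View pics/y2.png

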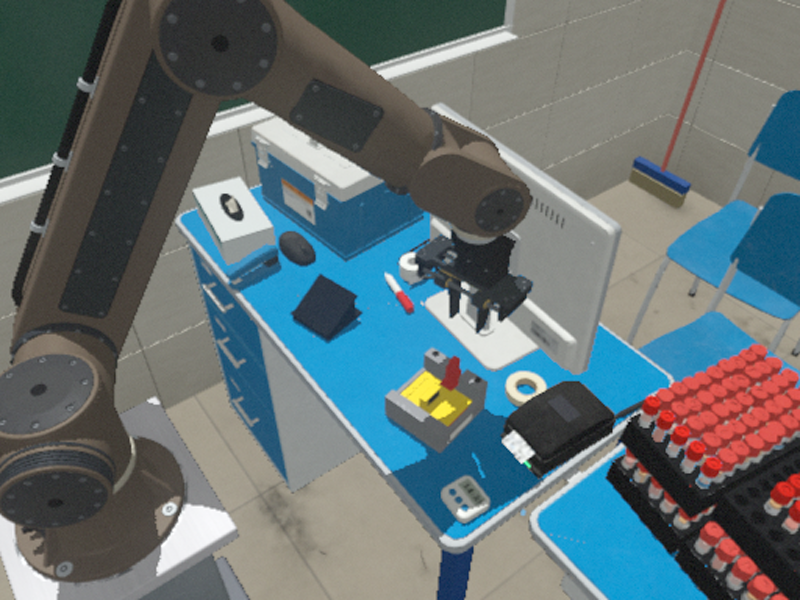

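The tongue (281–350, 303–340 in the crop) now reaches over the cover's edge. One numeric check of its reach, then hand in.

```bash
python3 - <<'E'
from h import *
d=pickle.load(open('y1.pkl','rb')); y=np.radians(12.5)
for n,Y,z in(('tongue tip',303,44),('cover far edge/wall',331,38),('knob far top',409,99),('lip inner',106,52)):
    p=onz(d,140+315/2.7,30+(Y+.5)/2.7-.5,z); print(n,round(p[0]*np.cos(y)+p[1]*np.sin(y)-477,1))
a,b=pickle.load(open('a_top.pkl','rb'))['pixels'],pickle.load(open('y3.pkl','rb'))['pixels']
cv2.imwrite('pics/cmp.png',np.vstack([a[60:270,:400],b[60:270,:400]]))
tr(); env.hand_in()
E
```

```text
tongue tip 32.4
cover far edge/wall 43.9
knob far top 60.4
lip inner -35.8
t 21.15 trayx 79.83 trayy -0.2 z 356.56 yaw 12.72 F [-0.7  0.1  0.2] T [ 0.1  -0.02 -0.02] op 0.501 zax [ 0.0022 -0.0015 -1.    ]
the job is handed in; nothing more can be done
```

View pics/cmp.png

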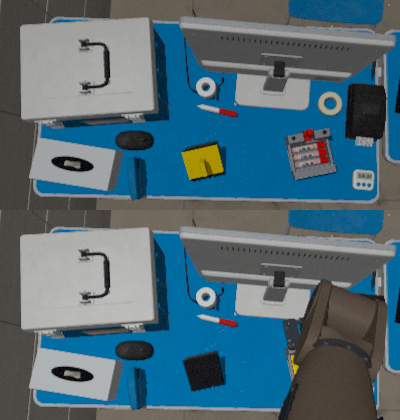

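The tray is closed and locked: the cover is under the lip and fully seated, and the red catch is slid fully home. I handed the job in at about 21 s with the gripper clear; the hand-in gave no verdict.

- **Cover:** I gripped it by its bar at about 30° and put the low edge under the lip. I then pivoted it level and released it. A press on the bar with closed fingers stopped at 68.3 mm, against 68 mm when seated.
- **Catch:** I pinched the knob and slid it 16.4 mm until about 20 N built up at the stop, then let go. In the last wrist picture the tongue tip is at tray x of about +32.4 mm, or 14.6 mm in from the guard wall (14 mm expected). The knob's far edge moved about 15 mm.
- **What went wrong:** While levelling at about 9°, the cover's high edge wedged on the guard's inner face, with about 30 N up and 17 N sideways at the wrist. I backed off about 3.5 mm towards the lip and continued with almost no force.
- **Small disagreement:** The wrist camera placed things about 1.2 mm to one side of the gripper's own centre line, and I allowed for that.
- **Other objects:** They look unmoved in the last views. In the final top view the arm hid the tray, timer and tape roll, but the scene view shows all three in place.

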